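# Mark a batch of oak blocks in the lever press

## Robot

A 6-joint arm with a two-finger parallel gripper is mounted at the origin on the work surface. World frame = base frame: x ahead of the robot, y to its left, z up, the work surface at z = 0. Lengths are in m, angles in rad, forces in N, time in s.
With the tool pointing down it reaches from about 0.35 to 0.975 m from the base axis. Payload 4.9 kg.
Tool frame: the origin (TCP) lies at the very end of the fingers, on their centre line; the grasp point (between the pads) lies 19 mm behind it; z points along the fingers, y is the line along which they close (so a half turn about z gives the same grasp; the last joint's range is limited). The gripper opens to 85 mm and grips with 20 to 120 N. Pads are 22 mm wide; open, the fingers measure 114 mm over their backs; the gripper's body (76 mm by 85 mm) begins 54 mm behind the grasp point. The pads swing forward as they close: fully open they stand 13 mm farther back than shut.
Start: joints at [-1.455, 0.053, 1.613, -0, 1.476, -0.119], TCP at [0.145, -0.608, 0.231] pointing down, gripper open.
Joint ranges: [-3.01, 3.01], [-1.01, 2.22], [0.06, 2.58], [-1.02, 4.17], [0.09, 2.62], [-3.14, 3.14]. Speed limits (rad/s): [2.57, 2.57, 3.14, 3.14, 3.14, 3.14].

## Interface

Orientations are given as a unit quaternion [w, x, y, z].
In Python, from plant import manip gives the robot as it stands.
- The arm moves only by the tool send_rows, never from a script. Its argument "increments" is a list of rows, each an object of numbers: "claw": the closure, from -1 (fully open) to 1 (shut); "dx", "dy", "dz": the shift along the tool's x, y, z in units of 0.5 m (1.0 is 0.5 m); "yaw": the turn about the tool's z in units of 1.5 rad (1.0 is 1.5 rad). A call has 1 to 20 rows; each row is the pose to reach, as a shift and turn from the pose commanded when the call began, along the tool's axes at that moment; what a row does not reach only later rows make up. A row lasts 1/8 s, in which the tool goes at most 62.5 mm and 10.7 degrees, less where a joint would pass 70% of its speed; a pose out of reach is approached as far as the arm can. A call with a number of a shift or a turn outside -1 to 1 is refused whole. A call with a gripper value outside its range is refused whole. The fingers move at their own pace and stop on an object; the grip force is fixed at half the most. Time passes only in rows, so rows that repeat a pose let the fingers close. It gives the time, the measured TCP pose, the force, the opening and the grip force at its end, in the units of the state.
- manip.state(): the state, without advancing time (a new reading comes with each control period).
- manip.grab_frame(name): name is "scene" or "top" or "wrist"; returns the picture (420x560x3 uint8, red, green, blue); there is no depth.
- manip.camera_params(name): a dict with "camera_matrix" (3x3 intrinsics, pixels), "extrinsics" (4x4, takes a point from world to camera coordinates); the wrist camera has in their place "tool_from_camera" (4x4, takes a point from camera to tool coordinates, whose origin is the TCP and whose axes are the flange's). Camera axes: x right, y down, z forward; pixel columns grow to the right and rows downward; lengths in m; the calibration is good to about 2 mm. A picture is of the moment at which its call begins: read the wrist's pose just before it. camera_params takes no time and is no camera call.
- manip.job_done(): hands the job in; it is judged then, once.
The state is a dict: "time": time; "joint_pos": joint angles; "joint_vel": joint speeds; "joint_efforts": joint torques, N m; "tool_pos": TCP position; "tool_rot": TCP orientation; "contact_force": force on the tool from outside, world axes, zero at the start; "ft_torque": the same for the moment, N m; "gripper_width": opening from 0.0 (shut) to 1.0 (fully open); "grasp_force": force on a finger pad.
Only numpy, scipy, OpenCV 4.12 (cv2) and the standard library are available. Lean on these libraries where they do the work, as an engineer would, in place of code of your own. Each camera call takes 0.05 s, during which the arm holds its last target. There are 200 camera calls.

## Task

Set the press's depth lever to the yellow mark and lay all the oak blocks on the bed between the fence and the pusher bar, side by side over the white lines with their long side along the lines; then pull the red handle through its full stroke so that the bar presses every block flush against the fence, and ease it slowly all the way home, never letting it fly back. Then move all the blocks to the blue tray, flat on its floor and not stacked, put the depth lever back to the green mark, and do not disturb the jar, tape measure and screwdriver.

Things in the scene. Friction and masses are not known exactly. Their poses are not given: they have to be found in the camera images.
- press: The marking press, fixed. Origin: centre of its underside, on the table; x points from fence to pusher, y from the handle end to the depth-lever end. Dark grey steel bed, top at z = 12 mm, with four white lines along x at y = -87, -29, 29, 87 mm. Blue handle bearing at y = -150 to -180 mm, 60 mm high; grey depth-lever table at y = 145 to 270, x = -45 to 85 mm, 28 mm high
- fence (a point): Middle of the face of the blue fence on the robot side of the bed, at bed height: the face is at press x = -63 mm and looks to +x; 250 mm long in y, top 34 mm above the table
- pusher: Steel pusher bar with small brass points, 235 mm long in y, 24 mm high, top 38 mm above the table. Origin: middle of the lower edge of its face. The face is at press x = +28 mm with the handle home (91 mm from the fence); it slides towards the fence by 33 mm per rad of handle, and at full stroke stands 61 mm from the fence
- handle (a joint): Angle of the press handle (rad): 0 home, leaning away from the fence; 0.9 at the end of the stroke (firm stop), leaning over the fence. A spring always drives it home: about 7 N at the grip at home, 14 N at the end. Let go, it slams back. It turns about an axis along the press's y
- handle_grip (a point): Middle of the red round grip bar of the handle: bar 22 mm thick, along the press's y, free 45 mm to either side of this point; 140 mm from the hinge axis. At angle q it lies 140 mm x sin(0.45 - q) along the press's x and 140 mm x cos(0.45 - q) above the hinge point, and 60 mm farther out to -y. The steel arm joins its end nearest the bed
- handle_hinge (a point): Point on the handle's hinge axis, in the bearing block, 50 mm above the table, at press x = -30, y = -165 mm
- depth (a joint): Angle of the depth lever (rad), 0 to 1.5: 0 at the green mark (parked; lever along the press's +x), 0.75 at the yellow mark, 1.5 at the red mark. Grows anticlockwise seen from above. It stays where it is left (friction, about 2 N at the knob)
- depth_knob (a point): Middle height of the free part of the depth lever's upright black knob, 68 mm above the table: a round post of 18 mm diameter from 42 to 87 mm above the table, on the steel lever, 65 mm from the lever's hinge axis
- depth_hinge (a point): Point on the depth lever's upright hinge axis, 28 mm above the table, at press x = -20, y = 170 mm
- tray: Blue open tray for finished blocks, fixed, 170 mm (x) by 160 mm (y), 20 mm high, walls and floor 5 mm. Origin: centre of its underside
- block1: A light oak block, 60 mm (its x) by 28 mm (its y) by 40 mm (its z) high, about 50 g; origin at its centre. Two to four of the blocks are present (absent: None); they start upright on the table
- block2: A light oak block, 60 mm (its x) by 28 mm (its y) by 40 mm (its z) high, about 50 g; origin at its centre. Two to four of the blocks are present (absent: None); they start upright on the table
- block3: A light oak block, 60 mm (its x) by 28 mm (its y) by 40 mm (its z) high, about 50 g; origin at its centre. Two to four of the blocks are present (absent: None); they start upright on the table
- block4: A light oak block, 60 mm (its x) by 28 mm (its y) by 40 mm (its z) high, about 50 g; origin at its centre. Two to four of the blocks are present (absent: None); they start upright on the table
- jar: Bystander: amber jar of 70 mm diameter, 90 mm high; origin under its centre
- tape: Bystander: yellow tape measure 70 x 38 x 62 mm; origin under its centre
- driver: Bystander: screwdriver lying on the table; origin under its middle
Things that resemble listed ones, but are neither listed nor needed, are in the scene too. What is shaped like the block4 but grey, pink or purple is not meant.

How it is judged:
On the way, in this order (a step that is already met when the one before it is completed fails the run):
1. the depth lever is at the yellow mark and every block lies on the bed between fence and pusher, with the handle home (value of joint depth between 0.63 and 0.87 rad and value of joint handle below 0.05 rad and x of block1 in the frame of press between -0.045 and 0.012 m and y of block1 in the frame of press between -0.118 and 0.118 m and z of each of block1, block2, block3, block4 in the frame of press below 0.038 m and x of block2 in the frame of press between -0.045 and 0.012 m and y of block2 in the frame of press between -0.118 and 0.118 m and x of block3 in the frame of press between -0.045 and 0.012 m and y of block3 in the frame of press between -0.118 and 0.118 m and x of block4 in the frame of press between -0.045 and 0.012 m and y of block4 in the frame of press between -0.118 and 0.118 m), for 0.2 s.
2. the handle is at the end of its stroke with the depth lever still at yellow and every block pressed flush against the fence (value of joint handle above 0.86 rad and value of joint depth between 0.63 and 0.87 rad and x of block1 in the frame of press between -0.038 and -0.03 m and y of block1 in the frame of press between -0.118 and 0.118 m and z of each of block1, block2, block3, block4 in the frame of press below 0.038 m and angle between the x axis of each of block1, block2, block3, block4 and the x axis of press, either way round below 0.1 rad and x of block2 in the frame of press between -0.038 and -0.03 m and y of block2 in the frame of press between -0.118 and 0.118 m and x of block3 in the frame of press between -0.038 and -0.03 m and y of block3 in the frame of press between -0.118 and 0.118 m and x of block4 in the frame of press between -0.038 and -0.03 m and y of block4 in the frame of press between -0.118 and 0.118 m), for 0.1 s.
3. the handle is fully home again (value of joint handle below 0.05 rad), for 0.2 s.
At the end, for the whole second after the job is handed in: Every block lies at rest in the blue tray, its centre within the walls and less than 31 mm above the tray's underside (flat on the floor, not stacked or on end); the depth lever is within 0.10 rad of the green mark; the handle is within 0.05 rad of home (value of joint handle below 0.05 rad and value of joint depth below 0.1 rad and x of block1 in the frame of tray between -0.08 and 0.08 m and y of block1 in the frame of tray between -0.075 and 0.075 m and z of each of block1, block2, block3, block4 in the frame of tray below 0.031 m and linear speed of each of block1, block2, block3, block4 below 0.03 m/s and x of block2 in the frame of tray between -0.08 and 0.08 m and y of block2 in the frame of tray between -0.075 and 0.075 m and x of block3 in the frame of tray between -0.08 and 0.08 m and y of block3 in the frame of tray between -0.075 and 0.075 m and x of block4 in the frame of tray between -0.08 and 0.08 m and y of block4 in the frame of tray between -0.075 and 0.075 m); the robot touches nothing.
It fails at once if the handle flies back: faster than 1.2 rad/s towards home while still more than 0.1 rad from home (value of joint handle above 0.1 rad and velocity of joint handle below -1.2 rad/s).
It fails at once if the jar, tape measure or screwdriver is moved by more than 30 mm (distance of any of jar, tape, driver from where it was at the start of the episode above 0.03 m).
Of block1, block2, block3, block4 only 2 to 4 are there at a start; the rules pass over those that are not, and their reading is None.
At some moment in a run one of block1, block2, block3, block4 may be knocked a few centimetres aside while the robot is not near it.
It also fails if it takes over 210 s, if anything falls off the work surface, if the arm or the gripper's body presses on something with over 40 N, if the wrist force passes 120 N, or if a joint passes its speed limit or range.

## Working session

There is one attempt and no reset: what is moved stays moved. The work goes in short steps, Python scripts to look and compute and a tool call to move; the robot and the scene stay as the last step left them, time stands still between calls to the robot, and variables do not carry over. Pictures are saved under pics/ and viewed, at most 14 in all, crops included, and the job is handed in when it is done.

Besides the shell and the picture viewer there is one more tool, called after "Request:" as a command line: name --argument value ..., lists and objects as JSON in quotes. send_rows: Moves the arm, as the interface text tells. Shifts and turns lie within -1 to 1; 1 stands for 0.5 m of shift or 1.5 rad of turn. Its arguments: {"type":"object","properties":{"increments":{"type":"array","items":{"type":"object","properties":{"claw":{"type":"number"},"dx":{"type":"number"},"dy":{"type":"number"},"dz":{"type":"number"},"yaw":{"type":"number"}}}}},"required":["increments"]}

```bash
mkdir -p pics && ls
cat > h.py <<'E'
import numpy as np, cv2
from plant import manip
def shot(n,f):
    im=manip.grab_frame(n); cv2.imwrite('pics/'+f,im[:,:,::-1]); return im
def cam(n):
    p=manip.camera_params(n); return np.array(p['camera_matrix']),np.array(p['extrinsics'])
def onplane(n,uv,z,KE=None):
    K,E=KE or cam(n); R,t=E[:3,:3],E[:3,3]; c=-R.T@t
    d=R.T@np.linalg.inv(K)@np.array([uv[0],uv[1],1.]); return c+d*(z-c[2])/d[2]
def proj(n,p,KE=None):
    K,E=KE or cam(n); q=K@(E[:3,:3]@np.array(p)+E[:3,3]); return q[:2]/q[2]
E
python3 - <<'E'
from h import *
for n in('scene','top'):
    shot(n,n+'0.png'); K,E=cam(n); print(n,K.round(1).tolist(),(-E[:3,:3].T@E[:3,3]).round(3),E[:3,:3].round(2).tolist())
print(manip.state()); print(manip.camera_params('wrist'))
E
```

```text
pics
scene [[417.1, 0.0, 283.8], [0.0, 417.1, 212.5], [0.0, 0.0, 1.0]] [ 0.986 -0.418  1.031] [[0.73, 0.68, 0.01], [0.59, -0.63, -0.51], [-0.34, 0.38, -0.86]]
top [[482.6, 0.0, 277.0], [0.0, 482.6, 203.0], [0.0, 0.0, 1.0]] [ 0.468 -0.012  1.303] [[-0.0, -1.0, -0.02], [-0.99, 0.0, -0.11], [0.11, 0.02, -0.99]]
{'time': 0.1, 'joint_pos': array([-1.45499699e+00,  5.33194410e-02,  1.61417522e+00,  2.48032141e-05,
        1.47605347e+00, -1.19006934e-01]), 'joint_vel': array([-0.00050815,  0.00045601, -0.00358666, -0.0003724 , -0.00198635,
       -0.00082424]), 'joint_efforts': array([ 4.78968796e-04, -3.94907212e+01, -3.71362424e+01, -1.25316178e-04,
        3.95401090e-03, -1.34561343e-06]), 'tool_pos': array([ 0.14534392, -0.60726309,  0.23015719]), 'tool_rot': array([-9.77714679e-04,  9.93115828e-01,  1.17132385e-01,  1.39129097e-05]), 'contact_force': array([-0.41649517, -0.63358028,  0.2995396 ]), 'ft_torque': array([ 4.64766535e-02,  5.90827690e-02, -9.52992756e-05]), 'grasp_force': 0.0, 'gripper_width': 0.9970426492194369}
{'camera_matrix': array([[348.91466752,   0.        , 275.66261632],
       [  0.        , 348.91466752, 207.50814914],
       [  0.        ,   0.        ,   1.        ]]), 'tool_from_camera': array([[-4.97221242e-04, -9.57900919e-01, -2.87098558e-01,
         7.41260534e-02],
       [ 9.99999834e-01, -5.59623493e-04,  1.35293951e-04,
         1.86946339e-03],
       [-2.90265298e-04, -2.87098443e-01,  9.57901038e-01,
        -1.41410357e-01],
       [ 0.00000000e+00,  0.00000000e+00,  0.00000000e+00,
         1.00000000e+00]])}
```

View pics/top0.png

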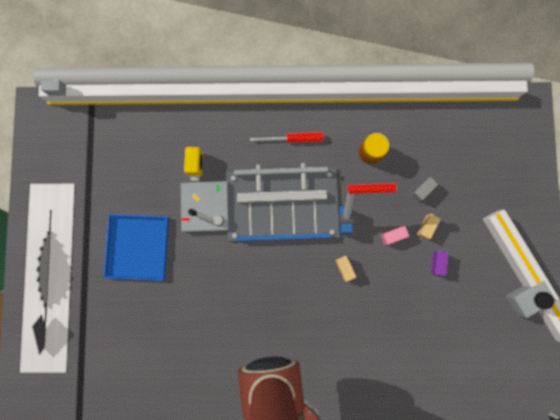

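View pics/scene0.png

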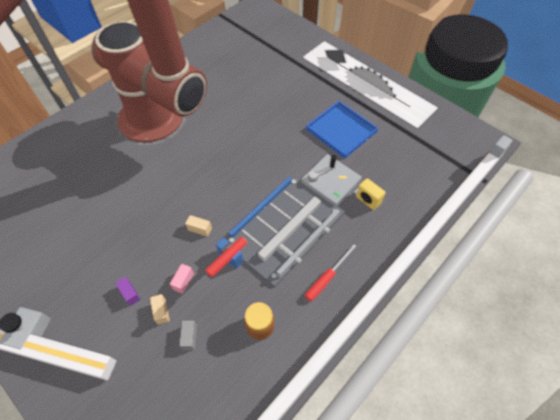

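The top view shows the press in the middle, with its fence at about row 237 and the handle grip at (372,188). The tray is at (137,247), and there are oak objects at (346,268) and (430,226). The second one looks odd, and the depth lever seems to sit past yellow. I'll zoom in.

Run:
```python
from h import *
t=cv2.imread('pics/top0.png');s=cv2.imread('pics/scene0.png')
R=lambda a:cv2.resize(a,(400,300),interpolation=cv2.INTER_CUBIC)
a=np.vstack([np.hstack([R(t[200:290,330:450]),R(s[215:350,100:280])]),np.hstack([R(t[170:245,170:270]),R(s[140:222,280:390])])])
cv2.imwrite('pics/z0.png',a)
```

```text
(no output)
```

View pics/z0.png

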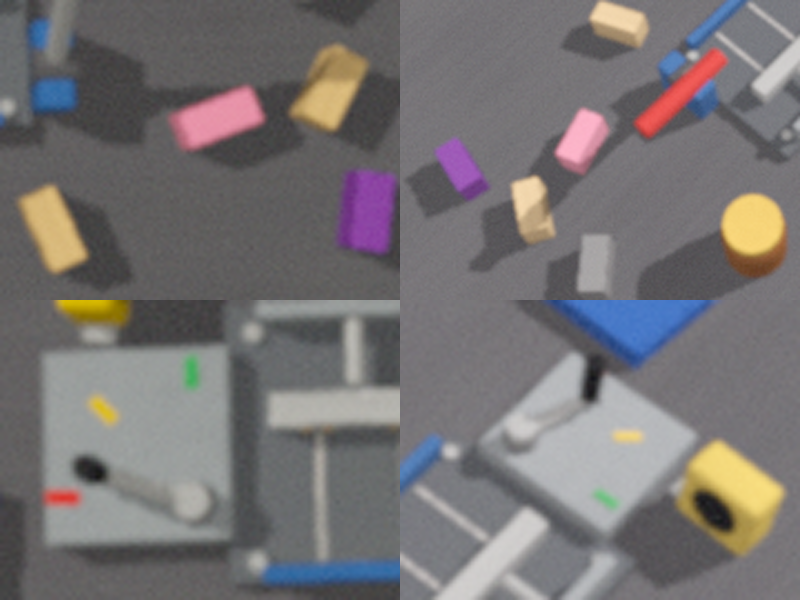

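```bash
cat >> h.py <<'E'
from scipy.spatial.transform import Rotation as Ro
def TR(s=None):
    s=s or manip.state(); q=s['tool_rot']; return Ro.from_quat([q[1],q[2],q[3],q[0]]).as_matrix(),np.array(s['tool_pos'])
def psi(): R,_=TR(); return np.arctan2(R[1,0],R[0,0])
def go(*targets):
    """increments to (x,y,z[,psi]); psi = world angle of the tool's x"""
    R,p=TR(); a=psi(); print('now',p.round(4),'psi',round(a,3))
    for t in targets:
        d=R.T@(np.array(t[:3])-p)/.5; print(t,'d',d.round(4),'yaw',round(-(t[3]-a)/1.5,4) if len(t)>3 else '', 'rows',int(np.ceil(np.linalg.norm(d)*8)))
def wcam(s=None):
    R,p=TR(s); P=manip.camera_params('wrist'); T=np.eye(4); T[:3,:3]=R; T[:3,3]=p
    return np.array(P['camera_matrix']),np.linalg.inv(T@np.array(P['tool_from_camera']))
def wshot(f):
    KE=wcam(); im=shot('wrist',f); np.savez('pics/'+f+'.npz',K=KE[0],E=KE[1]); return im,KE
def tri(obs):
    """obs: list of (KE,uv) -> point, residual m"""
    A=np.zeros((3,3));b=np.zeros(3);L=[]
    for (K,E),uv in obs:
        c=-E[:3,:3].T@E[:3,3]; d=E[:3,:3].T@np.linalg.inv(K)@np.array([*uv,1.]); d/=np.linalg.norm(d)
        M=np.eye(3)-np.outer(d,d); A+=M;b+=M@c;L.append((M,c))
    x=np.linalg.solve(A,b); return x,[round(float(np.linalg.norm(M@(x-c))),4) for M,c in L]
E
python3 - <<'E'
from h import *
for uv,z in(((346,268),.04),((430,226),.04),((137,247),.02),((372,188),.16)): print(onplane('top',uv,z).round(3))
go((.57,-.32,.3,0))
E
```

```text
[ 0.439 -0.167  0.04 ]
[ 0.547 -0.387  0.04 ]
[0.494 0.384 0.02 ]
[ 0.63  -0.218  0.16 ]
now [ 0.1453 -0.6073  0.2302] psi 0.235
(0.57, -0.32, 0.3, 0) d [ 0.9597 -0.3614 -0.1387] yaw 0.1565 rows 9
```

Request:
send_rows --increments '[{"dx": 0.96,"dy": -0.36,"dz": -0.14,"yaw": 0.157,"claw": -1},{"dx": 0.96,"dy": -0.36,"dz": -0.14,"yaw": 0.157,"claw": -1},{"dx": 0.96,"dy": -0.36,"dz": -0.14,"yaw": 0.157,"claw": -1},{"dx": 0.96,"dy": -0.36,"dz": -0.14,"yaw": 0.157,"claw": -1},{"dx": 0.96,"dy": -0.36,"dz": -0.14,"yaw": 0.157,"claw": -1},{"dx": 0.96,"dy": -0.36,"dz": -0.14,"yaw": 0.157,"claw": -1},{"dx": 0.96,"dy": -0.36,"dz": -0.14,"yaw": 0.157,"claw": -1},{"dx": 0.96,"dy": -0.36,"dz": -0.14,"yaw": 0.157,"claw": -1},{"dx": 0.96,"dy": -0.36,"dz": -0.14,"yaw": 0.157,"claw": -1},{"dx": 0.96,"dy": -0.36,"dz": -0.14,"yaw": 0.157,"claw": -1},{"dx": 0.96,"dy": -0.36,"dz": -0.14,"yaw": 0.157,"claw": -1},{"dx": 0.96,"dy": -0.36,"dz": -0.14,"yaw": 0.157,"claw": -1}]'

```text
time: 1.6
tool_pos: [0.5691, -0.3222, 0.301]
tool_rot: [-0.0, 1.0, -0.001, -0.0]
contact_force: [-0.5, 0.1, 0.9]
gripper_width: 0.995
grasp_force: 0.0
```

Run:
```python
from h import *
wshot('w1.png'); go((.57,-.1,.3,0))
```

```text
now [ 0.5692 -0.3222  0.3011] psi -0.003
(0.57, -0.1, 0.3, 0) d [ 3.000e-04 -4.444e-01  2.200e-03] yaw -0.0019 rows 4
```

View pics/w1.png

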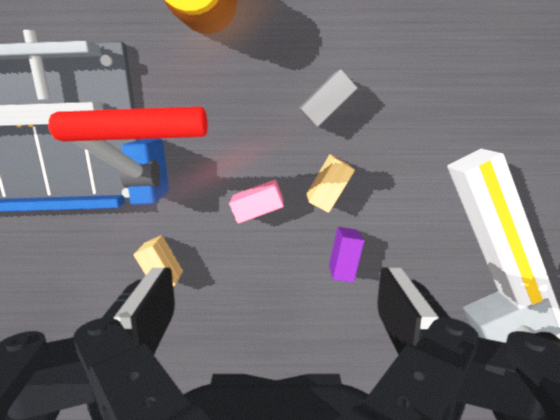

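The oak blocks are at (158,260), partly hidden by the finger, and (331,183). The press's handle end is at upper left. I'll move sideways for a second view.

Request:
send_rows --increments '[{"dx": 0.0,"dy": -0.44,"dz": 0,"claw": -1},{"dx": 0.0,"dy": -0.44,"dz": 0,"claw": -1},{"dx": 0.0,"dy": -0.44,"dz": 0,"claw": -1},{"dx": 0.0,"dy": -0.44,"dz": 0,"claw": -1},{"dx": 0.0,"dy": -0.44,"dz": 0,"claw": -1},{"dx": 0.0,"dy": -0.44,"dz": 0,"claw": -1},{"dx": 0.0,"dy": -0.44,"dz": 0,"claw": -1}]'

```text
invalid input
```

Run:
```python
from h import *
im,KE=wshot('w2.png')
a=cv2.imread('pics/w1.png')[140:230,280:380]; b=im[:,:,::-1][:300]
h=cv2.resize(a,(333,300),interpolation=cv2.INTER_CUBIC)
cv2.imwrite('pics/z1.png',np.vstack([b,np.hstack([h,np.zeros((300,227,3),np.uint8)])]))
go((.57,.2,.3,0))
```

```text
now [ 0.5694 -0.3221  0.3012] psi -0.003
(0.57, 0.2, 0.3, 0) d [-0.0014 -1.0441  0.0024] yaw -0.0017 rows 9
```

View pics/z1.png

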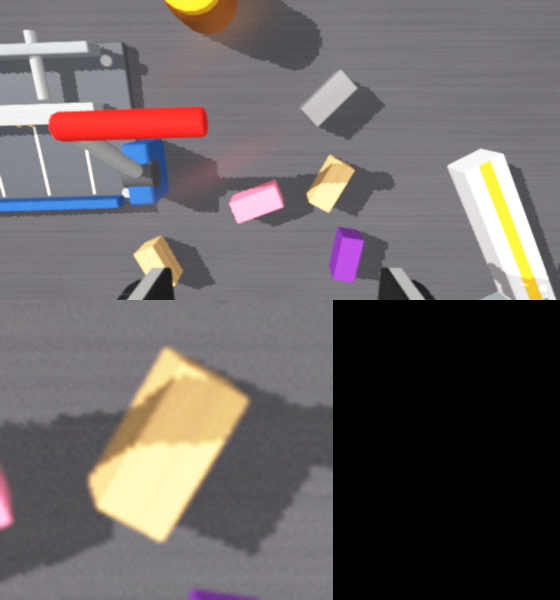

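The crop shows a single upright oak block with a shadow across its top. The move was refused, probably because a key was missing, so I'll resend it with all of them.

Request:
send_rows --increments '[{"dx": 0.0,"dy": -0.44,"dz": 0.0,"yaw": 0.0,"claw": -1},{"dx": 0.0,"dy": -0.44,"dz": 0.0,"yaw": 0.0,"claw": -1},{"dx": 0.0,"dy": -0.44,"dz": 0.0,"yaw": 0.0,"claw": -1},{"dx": 0.0,"dy": -0.44,"dz": 0.0,"yaw": 0.0,"claw": -1},{"dx": 0.0,"dy": -0.44,"dz": 0.0,"yaw": 0.0,"claw": -1},{"dx": 0.0,"dy": -0.44,"dz": 0.0,"yaw": 0.0,"claw": -1}]'

```text
time: 2.45
tool_pos: [0.5704, -0.102, 0.3014]
tool_rot: [0.0, 1.0, -0.001, 0.0]
contact_force: [-0.6, -0.2, -0.2]
gripper_width: 0.999
grasp_force: 0.0
```

Run:
```python
from h import *
wshot('w2.png'); go((.55,.2,.3,0))
```

```text
now [ 0.5704 -0.1023  0.3013] psi -0.002
(0.55, 0.2, 0.3, 0) d [-0.0422 -0.6046  0.0023] yaw -0.0015 rows 5
```

View pics/w2.png

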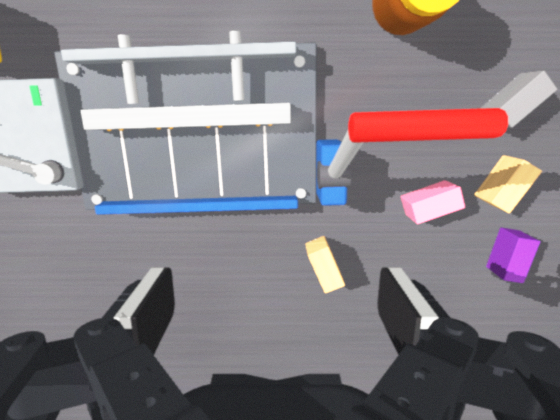

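The view now shows the whole press. The fence runs along row 205, columns 97–298, the lines are between rows 125 and 198, and the grip is at (428,125). The blocks are at (325,264) and (510,184). One more view will cover the lever and tray.

Request:
send_rows --increments '[{"dx": -0.04,"dy": -0.6,"dz": 0.0,"yaw": 0.0,"claw": -1},{"dx": -0.04,"dy": -0.6,"dz": 0.0,"yaw": 0.0,"claw": -1},{"dx": -0.04,"dy": -0.6,"dz": 0.0,"yaw": 0.0,"claw": -1},{"dx": -0.04,"dy": -0.6,"dz": 0.0,"yaw": 0.0,"claw": -1},{"dx": -0.04,"dy": -0.6,"dz": 0.0,"yaw": 0.0,"claw": -1},{"dx": -0.04,"dy": -0.6,"dz": 0.0,"yaw": 0.0,"claw": -1},{"dx": -0.04,"dy": -0.6,"dz": 0.0,"yaw": 0.0,"claw": -1}]'

```text
time: 3.38
tool_pos: [0.5512, 0.1976, 0.3011]
tool_rot: [0.0, 1.0, -0.001, -0.0]
contact_force: [0.2, 0.5, -0.2]
gripper_width: 0.999
grasp_force: 0.0
```

Run:
```python
from h import *
wshot('w3.png')
```

```text
(no output)
```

View pics/w3.png

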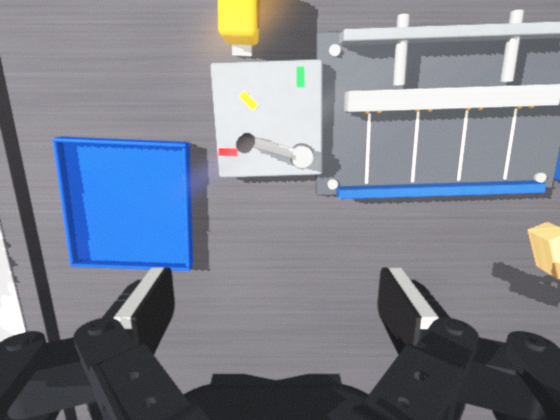

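```bash
cat >> h.py <<'E'
def load(f):
    im=cv2.imread('pics/'+f); hsv=cv2.cvtColor(im,cv2.COLOR_BGR2HSV)
    if f.startswith('w'): d=np.load('pics/'+f+'.npz'); KE=(d['K'],d['E'])
    else: KE=cam(''.join(c for c in f.split('.')[0] if c.isalpha()))
    return im,hsv,KE
def blobs(hsv,lo,hi,amin,roi=None):
    m=cv2.inRange(hsv,np.array(lo),np.array(hi))
    if roi: k=np.zeros_like(m); k[roi[1]:roi[3],roi[0]:roi[2]]=1; m*=k
    c=cv2.findContours(m,cv2.RETR_EXTERNAL,cv2.CHAIN_APPROX_NONE)[0]
    return [x for x in c if cv2.contourArea(x)>=amin]
def cen(c): M=cv2.moments(c); return np.array([M['m10'],M['m01']])/M['m00']
E
python3 - <<'E'
from h import *
col=dict(oak=((10,60,90),(24,200,255),40),blue=((100,150,60),(125,255,255),80),red=((0,190,90),(5,255,255),30),green=((50,100,80),(80,255,255),10),yel=((22,160,120),(32,255,255),15),black=((0,0,0),(180,255,35),30))
for f in('w1.png','w2.png','w3.png','top0.png','scene0.png'):
    im,hsv,KE=load(f); print(f)
    for k,(lo,hi,a) in col.items():
        if k=='black' and f[0]=='w': roi=(215,60,325,180) if f=='w3.png' else (0,0,1,1)
        else: roi=(0,0,560,265 if f[0]=='w' else 420)
        for c in blobs(hsv,lo,hi,a,roi):
            r=cv2.minAreaRect(c); print(' ',k,cen(c).round(1),'box',np.round(r[1],1),round(r[2],1),'area',cv2.contourArea(c))
# lines
for f,roi in(('w2.png',(90,130,290,193)),('w3.png',(350,113,545,180))):
    im,hsv,KE=load(f)
    for c in blobs(hsv,(0,0,160),(180,60,255),40,roi):
        vx,vy,x0,y0=cv2.fitLine(c,2,0,.01,.01).ravel(); q=[onplane('',(x0+vx/vy*(v-y0),v),.012,KE) for v in(roi[1],roi[3])]
        print(f,'line',cen(c).round(1),q[0][:2].round(4),q[1][:2].round(4))
E
```

```text
w1.png
  oak [159.9 250.2] box [36.6 35.6] 59.9 area 514.5
  oak [329.3 183. ] box [31.  53.7] 31.0 area 1535.5
  oak [218.   18.8] box [35. 89.] 90.0 area 1182.5
  blue [ 60.7 203. ] box [ 12.2 123.3] 88.2 area 1354.5
  blue [145.7 166.9] box [64.2 40.8] 81.3 area 1268.0
  red [128.6 123.6] box [ 29.2 157.2] 88.1 area 4256.5
  yel [503.3 212.7] box [110.1  11. ] 69.0 area 1034.0
  yel [189.1   4.2] box [11. 46.] 90.0 area 326.5
w2.png
  oak [317.1 245. ] box [31.6 24.5] 68.2 area 241.0
  oak [507.7 182.7] box [42.1 60.1] 36.1 area 2191.5
  oak [401.   24.3] box [35. 87.] 90.0 area 512.5
  blue [199.2 204.9] box [ 12.3 201.2] 88.3 area 2134.5
  blue [332.2 195.3] box [17. 29.] 90.0 area 441.0
  blue [326.3 150.2] box [24. 22.] 90.0 area 396.0
  red [427.2 124.7] box [ 28.7 157.4] 88.2 area 4239.0
  green [35.2 94.9] box [19.6  7.5] 78.7 area 120.5
  yel [431.6   4.8] box [12. 56.] 90.0 area 425.0
w3.png
  oak [542.6 242. ] box [42. 32.] 90.0 area 875.5
  oak [260.4  21.4] box [46. 73.] 90.0 area 1159.0
  blue [440.6 189.4] box [ 12.2 208.2] 88.2 area 2276.0
  blue [125.3 200.6] box [
[... 1670 characters left out ...]
6. 154.] 90.0 area 6370.0
  oak [290.5   4.4] box [13. 23.] 90.0 area 146.5
  oak [193.8  12.8] box [38.6 53.4] 74.1 area 1229.5
  oak [113.3  10.8] box [25.7 42.5] 86.4 area 745.0
  blue [341.2 128.9] box [57.1 43. ] 37.3 area 1977.5
  blue [68.9 16.2] box [40. 66.] 90.0 area 1681.5
  black [456.5  66.1] box [71.7 29.9] 21.3 area 841.5
w2.png line [193.6 160.6] [0.6175 1.8425] [ 0.533  -1.1002]
w3.png line [538.9 175.7] [ 0.6122 -0.5606] [ 0.532  -0.1057]
w3.png line [509.5 146.6] [ 0.6135 -0.0896] [ 0.532  -0.0918]
w3.png line [462.2 146.9] [ 0.6136 -0.0315] [ 0.5322 -0.0339]
w3.png line [414.9 147.4] [0.6138 0.0264] [0.5323 0.0239]
w3.png line [363.7 137.5] [0.6139 0.0878] [0.5325 0.0822]
```

```bash
cat >> h.py <<'E'
# press frame
PA=0.029; PO=np.array([0,0,0.])
def P2W(p,PO=None):
    PO=np.load('po.npy') if PO is None else PO
    c,s=np.cos(PA),np.sin(PA); return PO+np.array([c*p[0]-s*p[1],s*p[0]+c*p[1],p[2]])
E
python3 - <<'E'
from h import *
W={f:load(f+'.png') for f in('w1','w2','w3','top0','scene0')}
K=lambda f:W[f][2]
# fence face bottom edge in w3/w2: top blue rows per column
for f,cs in(('w3',(380,440,500)),('w2',(150,200,250))):
    hsv=W[f][1]; m=cv2.inRange(hsv,np.array((100,150,60)),np.array((125,255,255)))
    for c in cs:
        r=np.where(m[150:230,c])[0]+150; a=onplane('',(c,r[0]-.5),.012,K(f)); b=onplane('',(c,r[-1]+.5),.034,K(f)); print(f,c,r[0],r[-1],'face@12',a[:2].round(4),'back top@34',b[:2].round(4))
g,r=tri([(K('w1'),(128.6,123.6)),(K('w2'),(427.2,124.7)),(K('top0'),(372.,188.1))]); print('grip',g.round(4),r)
m,r=tri([(K('w3'),(300,76.5)),(K('w2'),(35.2,94.9))]); print('green mark',m.round(4),r)
# tray corners floor outline
c=[x for x in blobs(W['w3'][1],(100,150,60),(125,255,255),5000)][0]
q=cv2.approxPolyDP(c,8,True).reshape(-1,2); print('tray px',q.tolist(),[onplane('',x,.02,K('w3'))[:2].round(3).tolist() for x in q])
ct=[x for x in blobs(W['top0'][1],(100,150,60),(125,255,255),2000)][0]
print('tray tri',tri([(K('w3'),cen(c)),(K('top0'),cen(ct)),(K('scene0'),(341.2,128.9))]))
for n,o in(('b1',[('top0',(345.5,268.3)),('scene0',(198.3,225.2))]),('b2',[('w1',(329.3,183)),('w2',(507.7,182.7)),('top0',(428.6,226.2)),('scene0',(159.1,308.9))])):
    x,r=tri([(K(f),uv) for f,uv in o]); print(n,x.round(4),r)
for f,uv in(('w3',(245,141)),): print('knob top@87',onplane('',uv,.087,K(f)).round(4))
print('hinge screw@45',onplane('',(302,155),.045,K('w3')).round(4))
E
```

```text
w3 380 186 197 face@12 [0.5254 0.0639] back top@34 [0.5156 0.0694]
w3 440 184 195 face@12 [ 0.5277 -0.0116] back top@34 [ 0.5179 -0.003 ]
w3 500 182 193 face@12 [ 0.5301 -0.087 ] back top@34 [ 0.5202 -0.0752]
w2 150 201 211 face@12 [0.5256 0.0573] back top@34 [0.5177 0.0505]
w2 200 199 210 face@12 [ 0.5281 -0.0069] back top@34 [ 0.5188 -0.0109]
w2 250 198 209 face@12 [ 0.5293 -0.0709] back top@34 [ 0.52   -0.0722]
grip [ 0.6287 -0.2153  0.1773] [0.0005, 0.001, 0.0013]
green mark [0.654  0.1684 0.0275] [0.0001, 0.0001]
tray px [[53, 139], [72, 266], [190, 268], [188, 142]] [[0.585, 0.461], [0.419, 0.467], [0.415, 0.31], [0.581, 0.301]]
tray tri (array([ 0.49551675,  0.3943061 , -0.00307362]), [0.0045, 0.0013, 0.0032])
b1 [ 0.4374 -0.1684  0.0204] [0.0, 0.0]
b2 [ 0.5483 -0.39    0.0216] [0.0004, 0.0018, 0.0011, 0.0016]
knob top@87 [0.5891 0.2266 0.087 ]
hinge screw@45 [0.5689 0.1658 0.045 ]
```

```bash
sed -i 's/^PA=.*/PA=0.030/' h.py
python3 - <<'E'
from h import *
np.save('po.npy',np.array([.5905,-.0028,0]))
print('grip',P2W((.0309,-.225,.176)),'hinge',P2W((-.02,.17,.028)))
k=lambda q:P2W((-.02+.065*np.cos(q),.17+.065*np.sin(q),0))
print(k(1.165),k(.75),k(0))
x,y,_=k(1.165); go((x,y,.15,1.195),(x,y,.055,1.195))
E
```

```text
grip [ 0.62813508 -0.2267719   0.176     ] hinge [0.56540976 0.1665236  0.028     ]
[0.58926564 0.22698761 0.        ] [0.61161914 0.21223676 0.        ] [0.63038052 0.1684733  0.        ]
now [0.5513 0.1973 0.3011] psi -0.003
(np.float64(0.5892656353573223), np.float64(0.22698761326145528), 0.15, 1.195) d [ 0.0758 -0.0598  0.3022] yaw -0.7986 rows 3
(np.float64(0.5892656353573223), np.float64(0.22698761326145528), 0.055, 1.195) d [ 0.0759 -0.0599  0.4922] yaw -0.7986 rows 5
```

Request:
send_rows --increments '[{"dx": 0.076,"dy": -0.06,"dz": 0.2,"yaw": -0.8,"claw": -1},{"dx": 0.076,"dy": -0.06,"dz": 0.2,"yaw": -0.8,"claw": -1},{"dx": 0.076,"dy": -0.06,"dz": 0.2,"yaw": -0.8,"claw": -1},{"dx": 0.076,"dy": -0.06,"dz": 0.2,"yaw": -0.8,"claw": -1},{"dx": 0.076,"dy": -0.06,"dz": 0.2,"yaw": -0.8,"claw": -1},{"dx": 0.076,"dy": -0.06,"dz": 0.2,"yaw": -0.8,"claw": -1},{"dx": 0.076,"dy": -0.06,"dz": 0.3,"yaw": -0.8,"claw": -1},{"dx": 0.076,"dy": -0.06,"dz": 0.3,"yaw": -0.8,"claw": -1},{"dx": 0.076,"dy": -0.06,"dz": 0.4,"yaw": -0.8,"claw": -1},{"dx": 0.076,"dy": -0.06,"dz": 0.49,"yaw": -0.8,"claw": -1},{"dx": 0.076,"dy": -0.06,"dz": 0.49,"yaw": -0.8,"claw": -1},{"dx": 0.076,"dy": -0.06,"dz": 0.49,"yaw": -0.8,"claw": 1},{"dx": 0.076,"dy": -0.06,"dz": 0.49,"yaw": -0.8,"claw": 1},{"dx": 0.076,"dy": -0.06,"dz": 0.49,"yaw": -0.8,"claw": 1},{"dx": 0.076,"dy": -0.06,"dz": 0.49,"yaw": -0.8,"claw": 1},{"dx": 0.076,"dy": -0.06,"dz": 0.49,"yaw": -0.8,"claw": 1}]'

```text
time: 5.42
tool_pos: [0.5893, 0.2295, 0.0579]
tool_rot: [-0.0, 0.826, 0.564, 0.001]
contact_force: [-2.2, 0.8, 6.3]
gripper_width: 0.19
grasp_force: 58.4
```

Run:
```python
from h import *
R,p=TR(); h=P2W((-.02,.17,0)); v=(p-h)[:2]; print('r',np.hypot(*v),'q',np.arctan2(v[1],v[0])-PA)
T=[]
for d in(.14,.28,.425):
    M=Ro.from_euler('z',-d).as_matrix()[:2,:2]; w=h[:2]+M@v; T.append((w[0],w[1],p[2],psi()-d))
go(*T); print(manip.state()['contact_force'],manip.state()['gripper_width'])
```

```text
r 0.06735342324418779 q 1.1782572493040895
now [0.5893 0.2295 0.0579] psi 1.199
(np.float64(0.5978506915306209), np.float64(0.22554960578408617), np.float64(0.057925998926036615), np.float64(1.0592152348254804)) d [-0.0011  0.0188  0.    ] yaw 0.0933 rows 1
(np.float64(0.6057699626631506), np.float64(0.220445187049176), np.float64(0.057925998926036615), np.float64(0.9192152348254803)) d [-0.0049  0.0373  0.    ] yaw 0.1867 rows 1
(np.float64(0.6131376806855124), np.float64(0.21404758566794746), np.float64(0.057925998926036615), np.float64(0.7742152348254803)) d [-0.0115  0.0556  0.    ] yaw 0.2833 rows 1
[-2.18559455  0.81676493  6.30714772] 0.19027175143590366
```

Request:
send_rows --increments '[{"dx": 0.0,"dy": 0.009,"dz": -0.004,"yaw": 0.047,"claw": 1},{"dx": -0.001,"dy": 0.019,"dz": -0.004,"yaw": 0.093,"claw": 1},{"dx": -0.003,"dy": 0.028,"dz": -0.004,"yaw": 0.14,"claw": 1},{"dx": -0.005,"dy": 0.037,"dz": -0.004,"yaw": 0.187,"claw": 1},{"dx": -0.008,"dy": 0.046,"dz": -0.004,"yaw": 0.235,"claw": 1},{"dx": -0.0115,"dy": 0.0556,"dz": -0.004,"yaw": 0.283,"claw": 1},{"dx": -0.0115,"dy": 0.0556,"dz": -0.004,"yaw": 0.283,"claw": 1},{"dx": -0.0115,"dy": 0.0556,"dz": -0.004,"yaw": 0.283,"claw": 1},{"dx": -0.0115,"dy": 0.0556,"dz": -0.004,"yaw": 0.283,"claw": -1},{"dx": -0.0115,"dy": 0.0556,"dz": -0.004,"yaw": 0.283,"claw": -1},{"dx": -0.0115,"dy": 0.0556,"dz": -0.004,"yaw": 0.283,"claw": -1},{"dx": -0.0115,"dy": 0.0556,"dz": -0.1,"yaw": 0.283,"claw": -1},{"dx": -0.0115,"dy": 0.0556,"dz": -0.2,"yaw": 0.283,"claw": -1},{"dx": -0.0115,"dy": 0.0556,"dz": -0.3,"yaw": 0.283,"claw": -1},{"dx": -0.0115,"dy": 0.0556,"dz": -0.4,"yaw": 0.283,"claw": -1},{"dx": -0.0115,"dy": 0.0556,"dz": -0.4,"yaw": 0.283,"claw": -1}]'

```text
time: 7.42
tool_pos: [0.6152, 0.2139, 0.2635]
tool_rot: [0.001, 0.926, 0.378, 0.006]
contact_force: [-0.1, 0.7, -0.2]
gripper_width: 1.003
grasp_force: 0.0
```

Run:
```python
from h import *
# hover over block1 so the camera is roughly above it, psi 0: camera=TCP+0.074 x
im=shot('top','top1.png')
t,hs,KE=load('top1.png'); h=P2W((-.02,.17,.087))
for q in(.6,.75,.9): print(q,proj('top',P2W((-.02+.065*np.cos(q),.17+.065*np.sin(q),.087)),KE).round(1))
for c in blobs(hs,(0,0,0),(180,255,50),8,(180,180,235,235)): print('black',cen(c),cv2.contourArea(c))
for c in blobs(hs,(10,60,90),(24,200,255),200,(320,200,460,300)): print('oak',cen(c))
go((.44,-.17,.25,0))
```

```text
0.6 [200.5 197.6]
0.75 [197.6 200.1]
0.9 [195.  202.9]
oak [345.56580367 268.57065804]
oak [428.52732975 226.18996416]
now [0.6138 0.2136 0.2598] psi 0.775
(0.44, -0.17, 0.25, 0) d [-0.7852  0.3049  0.0169] yaw 0.5166 rows 7
```

Request:
send_rows --increments '[{"dx": -0.74,"dy": 0.33,"dz": 0.0,"yaw": 0.517,"claw": -1},{"dx": -0.74,"dy": 0.33,"dz": 0.0,"yaw": 0.517,"claw": -1},{"dx": -0.74,"dy": 0.33,"dz": 0.0,"yaw": 0.517,"claw": -1},{"dx": -0.74,"dy": 0.33,"dz": 0.0,"yaw": 0.517,"claw": -1},{"dx": -0.74,"dy": 0.33,"dz": 0.0,"yaw": 0.517,"claw": -1},{"dx": -0.74,"dy": 0.33,"dz": 0.0,"yaw": 0.517,"claw": -1},{"dx": -0.74,"dy": 0.33,"dz": 0.0,"yaw": 0.517,"claw": -1},{"dx": -0.74,"dy": 0.33,"dz": 0.0,"yaw": 0.517,"claw": -1},{"dx": -0.74,"dy": 0.33,"dz": 0.0,"yaw": 0.517,"claw": -1}]'

```text
time: 8.6
tool_pos: [0.4633, -0.1626, 0.255]
tool_rot: [-0.001, 1.0, -0.0, -0.001]
contact_force: [0.1, 0.2, 1.6]
gripper_width: 1.003
grasp_force: 0.0
```

Run:
```python
from h import *
wshot('w4.png'); shot('top','top2.png'); t,hs,KE=load('top2.png')
for c in blobs(hs,(0,0,0),(180,255,60),8,(180,180,235,235)): print('black',cen(c),cv2.contourArea(c))
print(TR()[1])
w=cv2.imread('pics/w4.png');cv2.imwrite('pics/z2.png',np.hstack([w[100:400,130:430],cv2.resize(t[170:245,170:245],(300,300),interpolation=cv2.INTER_CUBIC)]))
```

```text
black [199.  201.5] 18.0
[ 0.46371647 -0.16221146  0.25555978]
```

View pics/z2.png

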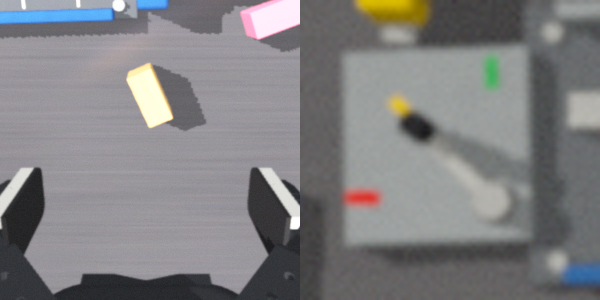

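The lever now sits on the yellow mark. Block 1 is at about (280,195) in the wrist view.

```bash
cat >> h.py <<'E'
def block(f,near):
    im,hs,KE=load(f); c=min(blobs(hs,(8,50,90),(26,210,255),200),key=lambda c:np.hypot(*(cen(c)-near)))
    w=np.array([onplane('',p,.035,KE)[:2] for p in c.reshape(-1,2)],np.float32)
    (cx,cy),(a,b),th=cv2.minAreaRect(w*1000); 
    if a<b: th+=90
    print(f,'ctr',round(cx,1),round(cy,1),'size',round(a,1),round(b,1),'long axis deg',round((th+90)%180-90,1))
E
python3 - <<'E'
from h import *
block('w4.png',(280,195)); block('w1.png',(331,183)); block('top2.png',(345,268)); block('top2.png',(428,226))
E
```

```text
w4.png ctr 442.1 -168.1 size 67.9 32.1 long axis deg 23.7
w1.png ctr 550.8 -387.4 size 38.1 64.1 long axis deg -28.6
top2.png ctr 547.2 -385.1 size 41.4 70.2 long axis deg -28.0
top2.png ctr 547.2 -385.1 size 41.4 70.2 long axis deg -28.0
```

Run:
```python
from h import *
go((.440,-.168,.10,.41),(.440,-.168,.014,.41))
```

```text
now [ 0.4637 -0.1622  0.2556] psi 0.001
(0.44, -0.168, 0.1, 0.41) d [-0.0471  0.0118  0.3112] yaw -0.2727 rows 3
(0.44, -0.168, 0.014, 0.41) d [-0.0469  0.0119  0.4832] yaw -0.2727 rows 4
```

Request:
send_rows --increments '[{"dx": -0.047,"dy": 0.012,"dz": 0.2,"yaw": -0.273,"claw": -1},{"dx": -0.047,"dy": 0.012,"dz": 0.31,"yaw": -0.273,"claw": -1},{"dx": -0.047,"dy": 0.012,"dz": 0.31,"yaw": -0.273,"claw": -1},{"dx": -0.047,"dy": 0.012,"dz": 0.31,"yaw": -0.273,"claw": -1},{"dx": -0.047,"dy": 0.012,"dz": 0.4,"yaw": -0.273,"claw": -1},{"dx": -0.047,"dy": 0.012,"dz": 0.484,"yaw": -0.273,"claw": -1},{"dx": -0.047,"dy": 0.012,"dz": 0.484,"yaw": -0.273,"claw": -1},{"dx": -0.047,"dy": 0.012,"dz": 0.484,"yaw": -0.273,"claw": 1},{"dx": -0.047,"dy": 0.012,"dz": 0.484,"yaw": -0.273,"claw": 1},{"dx": -0.047,"dy": 0.012,"dz": 0.484,"yaw": -0.273,"claw": 1},{"dx": -0.047,"dy": 0.012,"dz": 0.484,"yaw": -0.273,"claw": 1},{"dx": -0.047,"dy": 0.012,"dz": 0.484,"yaw": -0.273,"claw": 1},{"dx": -0.047,"dy": 0.012,"dz": 0.4,"yaw": -0.273,"claw": 1},{"dx": -0.047,"dy": 0.012,"dz": 0.3,"yaw": -0.273,"claw": 1},{"dx": -0.047,"dy": 0.012,"dz": 0.23,"yaw": -0.273,"claw": 1},{"dx": -0.047,"dy": 0.012,"dz": 0.23,"yaw": -0.273,"claw": 1}]'

```text
time: 10.7
tool_pos: [0.4421, -0.1705, 0.1452]
tool_rot: [0.003, 0.979, 0.203, 0.003]
contact_force: [-0.3, 0.9, -0.9]
gripper_width: 0.31
grasp_force: 60.1
```

Run:
```python
from h import *
x,y,_=P2W((-.014,.087,0)); print(manip.state()['gripper_width'])
go((x,y,.14,.03),(x,y,.028,.03))
```

```text
0.31048982992965757
now [ 0.4421 -0.1705  0.1452] psi 0.409
(np.float64(0.573896691009897), np.float64(0.08374091593332698), 0.14, 0.03) d [ 0.4438 -0.362   0.0102] yaw 0.2525 rows 5
(np.float64(0.573896691009897), np.float64(0.08374091593332698), 0.028, 0.03) d [ 0.4428 -0.3634  0.2342] yaw 0.2525 rows 5
```

Request:
send_rows --increments '[{"dx": 0.443,"dy": -0.363,"dz": 0.0,"yaw": 0.253,"claw": 1},{"dx": 0.443,"dy": -0.363,"dz": 0.0,"yaw": 0.253,"claw": 1},{"dx": 0.443,"dy": -0.363,"dz": 0.0,"yaw": 0.253,"claw": 1},{"dx": 0.443,"dy": -0.363,"dz": 0.0,"yaw": 0.253,"claw": 1},{"dx": 0.443,"dy": -0.363,"dz": 0.0,"yaw": 0.253,"claw": 1},{"dx": 0.443,"dy": -0.363,"dz": 0.0,"yaw": 0.253,"claw": 1},{"dx": 0.443,"dy": -0.363,"dz": 0.0,"yaw": 0.253,"claw": 1},{"dx": 0.443,"dy": -0.363,"dz": 0.0,"yaw": 0.253,"claw": 1},{"dx": 0.443,"dy": -0.363,"dz": 0.08,"yaw": 0.253,"claw": 1},{"dx": 0.443,"dy": -0.363,"dz": 0.14,"yaw": 0.253,"claw": 1},{"dx": 0.443,"dy": -0.363,"dz": 0.19,"yaw": 0.253,"claw": 1},{"dx": 0.443,"dy": -0.363,"dz": 0.22,"yaw": 0.253,"claw": 1},{"dx": 0.443,"dy": -0.363,"dz": 0.235,"yaw": 0.253,"claw": 1},{"dx": 0.443,"dy": -0.363,"dz": 0.235,"yaw": 0.253,"claw": 1},{"dx": 0.443,"dy": -0.363,"dz": 0.235,"yaw": 0.253,"claw": -0.05},{"dx": 0.443,"dy": -0.363,"dz": 0.235,"yaw": 0.253,"claw": -0.05},{"dx": 0.443,"dy": -0.363,"dz": 0.235,"yaw": 0.253,"claw": -0.05},{"dx": 0.443,"dy": -0.363,"dz": 0.13,"yaw": 0.253,"claw": -0.05},{"dx": 0.443,"dy": -0.363,"dz": 0.0,"yaw": 0.253,"claw": -0.05},{"dx": 0.443,"dy": -0.363,"dz": -0.1,"yaw": 0.253,"claw": -0.05}]'

```text
time: 13.2
tool_pos: [0.5714, 0.0853, 0.1935]
tool_rot: [-0.0, 1.0, 0.015, 0.001]
contact_force: [0.6, -0.0, 0.5]
gripper_width: 0.528
grasp_force: 0.0
```

Run:
```python
from h import *
print(manip.state()['gripper_width'])
go((.49,-.37,.255,0))
```

```text
0.5276235685009547
now [0.5714 0.0853 0.1935] psi 0.029
(0.49, -0.37, 0.255, 0) d [-0.1891  0.9054 -0.1232] yaw 0.0195 rows 8
```

Run:
```python
from h import *
shot('top','top3.png'); block('top3.png',(428,226)); go((.549,-.387,.28,-.49),(.549,-.387,.1,-.49),(.549,-.387,.014,-.49))
```

```text
top3.png ctr 547.4 -384.6 size 42.4 70.3 long axis deg -28.2
now [0.5754 0.0855 0.2024] psi 0.029
(0.549, -0.387, 0.28, -0.49) d [-0.0783  0.943  -0.1562] yaw 0.3463 rows 8
(0.549, -0.387, 0.1, -0.49) d [-0.0834  0.9429  0.2037] yaw 0.3463 rows 8
(0.549, -0.387, 0.014, -0.49) d [-0.0858  0.9429  0.3757] yaw 0.3463 rows 9
```

Request:
send_rows --increments '[{"dx": 0.0,"dy": 0.0,"dz": -0.15,"yaw": 0.0,"claw": -0.5},{"dx": -0.08,"dy": 0.943,"dz": -0.16,"yaw": 0.346,"claw": -0.5},{"dx": -0.08,"dy": 0.943,"dz": -0.16,"yaw": 0.346,"claw": -0.5},{"dx": -0.08,"dy": 0.943,"dz": -0.16,"yaw": 0.346,"claw": -0.5},{"dx": -0.08,"dy": 0.943,"dz": -0.16,"yaw": 0.346,"claw": -0.5},{"dx": -0.08,"dy": 0.943,"dz": -0.16,"yaw": 0.346,"claw": -0.5},{"dx": -0.08,"dy": 0.943,"dz": -0.16,"yaw": 0.346,"claw": -0.5},{"dx": -0.08,"dy": 0.943,"dz": -0.16,"yaw": 0.346,"claw": -0.5},{"dx": -0.08,"dy": 0.943,"dz": -0.16,"yaw": 0.346,"claw": -0.5},{"dx": -0.08,"dy": 0.943,"dz": -0.16,"yaw": 0.346,"claw": -0.5},{"dx": -0.08,"dy": 0.943,"dz": -0.0,"yaw": 0.346,"claw": -0.5},{"dx": -0.08,"dy": 0.943,"dz": 0.1,"yaw": 0.346,"claw": -0.5},{"dx": -0.08,"dy": 0.943,"dz": 0.2,"yaw": 0.346,"claw": -0.5},{"dx": -0.08,"dy": 0.943,"dz": 0.2,"yaw": 0.346,"claw": -0.5},{"dx": -0.08,"dy": 0.943,"dz": 0.2,"yaw": 0.346,"claw": -0.5}]'

```text
time: 15.12
tool_pos: [0.5463, -0.3874, 0.0937]
tool_rot: [0.001, 0.97, -0.242, 0.001]
contact_force: [0.2, -0.8, 0.5]
gripper_width: 0.748
grasp_force: 0.0
```

Run:
```python
from h import *
print(manip.state()['gripper_width']); go((.549,-.387,.015,-.49),(.549,-.387,.28,-.49))
```

```text
0.7482946722944904
now [ 0.5463 -0.3874  0.0937] psi -0.489
(0.549, -0.387, 0.015, -0.49) d [ 0.0039 -0.0034  0.1575] yaw 0.0007 rows 2
(0.549, -0.387, 0.28, -0.49) d [ 0.0055 -0.0031 -0.3725] yaw 0.0007 rows 3
```

Request:
send_rows --increments '[{"dx": 0.004,"dy": -0.003,"dz": 0.1,"yaw": 0.0,"claw": -0.5},{"dx": 0.004,"dy": -0.003,"dz": 0.157,"yaw": 0.0,"claw": -0.5},{"dx": 0.004,"dy": -0.003,"dz": 0.157,"yaw": 0.0,"claw": -0.5},{"dx": 0.004,"dy": -0.003,"dz": 0.157,"yaw": 0.0,"claw": 1},{"dx": 0.004,"dy": -0.003,"dz": 0.157,"yaw": 0.0,"claw": 1},{"dx": 0.004,"dy": -0.003,"dz": 0.157,"yaw": 0.0,"claw": 1},{"dx": 0.004,"dy": -0.003,"dz": 0.157,"yaw": 0.0,"claw": 1},{"dx": 0.004,"dy": -0.003,"dz": 0.08,"yaw": 0.0,"claw": 1},{"dx": 0.004,"dy": -0.003,"dz": 0.0,"yaw": 0.0,"claw": 1},{"dx": 0.004,"dy": -0.003,"dz": -0.1,"yaw": 0.0,"claw": 1},{"dx": 0.004,"dy": -0.003,"dz": -0.2,"yaw": 0.0,"claw": 1},{"dx": 0.004,"dy": -0.003,"dz": -0.3,"yaw": 0.0,"claw": 1},{"dx": 0.004,"dy": -0.003,"dz": -0.4,"yaw": 0.0,"claw": 1},{"dx": 0.004,"dy": -0.003,"dz": -0.4,"yaw": 0.0,"claw": 1},{"dx": 0.004,"dy": -0.003,"dz": -0.4,"yaw": 0.0,"claw": 1}]'

```text
time: 17.0
tool_pos: [0.5473, -0.3867, 0.2914]
tool_rot: [0.0, 0.97, -0.242, 0.0]
contact_force: [-1.4, 0.1, -0.9]
gripper_width: 0.316
grasp_force: 59.2
```

Run:
```python
from h import *
x,y,_=P2W((-.014,-.029,0)); print(manip.state()['gripper_width'])
go((x,y,.28,.03),(x,y,.1,.03),(x,y,.027,.03))
```

```text
0.31637153022634507
now [ 0.5473 -0.3867  0.2914] psi -0.49
(np.float64(0.5773761690333866), np.float64(-0.032206887981555576), 0.28, 0.03) d [-0.2804 -0.6538  0.0227] yaw -0.3465 rows 6
(np.float64(0.5773761690333866), np.float64(-0.032206887981555576), 0.1, 0.03) d [-0.2805 -0.6539  0.3827] yaw -0.3465 rows 7
(np.float64(0.5773761690333866), np.float64(-0.032206887981555576), 0.027, 0.03) d [-0.2805 -0.6539  0.5287] yaw -0.3465 rows 8
```

Request:
send_rows --increments '[{"dx": -0.281,"dy": -0.654,"dz": 0.0,"yaw": -0.346,"claw": 1},{"dx": -0.281,"dy": -0.654,"dz": 0.0,"yaw": -0.346,"claw": 1},{"dx": -0.281,"dy": -0.654,"dz": 0.0,"yaw": -0.346,"claw": 1},{"dx": -0.281,"dy": -0.654,"dz": 0.0,"yaw": -0.346,"claw": 1},{"dx": -0.281,"dy": -0.654,"dz": 0.0,"yaw": -0.346,"claw": 1},{"dx": -0.281,"dy": -0.654,"dz": 0.0,"yaw": -0.346,"claw": 1},{"dx": -0.281,"dy": -0.654,"dz": 0.0,"yaw": -0.346,"claw": 1},{"dx": -0.281,"dy": -0.654,"dz": 0.0,"yaw": -0.346,"claw": 1},{"dx": -0.281,"dy": -0.654,"dz": 0.12,"yaw": -0.346,"claw": 1},{"dx": -0.281,"dy": -0.654,"dz": 0.24,"yaw": -0.346,"claw": 1},{"dx": -0.281,"dy": -0.654,"dz": 0.36,"yaw": -0.346,"claw": 1},{"dx": -0.281,"dy": -0.654,"dz": 0.36,"yaw": -0.346,"claw": 1},{"dx": -0.281,"dy": -0.654,"dz": 0.36,"yaw": -0.346,"claw": 1}]'

```text
time: 18.62
tool_pos: [0.5785, -0.0333, 0.1134]
tool_rot: [0.0, 1.0, 0.014, 0.001]
contact_force: [-0.1, -0.1, 0.9]
gripper_width: 0.314
grasp_force: 59.4
```

Run:
```python
from h import *
x,y,_=P2W((-.014,-.029,0)); print(manip.state()['gripper_width'])
go((x,y,.027,.03))
```

```text
0.31431072934019594
now [ 0.5785 -0.0333  0.1134] psi 0.028
(np.float64(0.5773761690333866), np.float64(-0.032206887981555576), 0.027, 0.03) d [-0.0027 -0.0023  0.1728] yaw -0.0013 rows 2
```

Request:
send_rows --increments '[{"dx": -0.003,"dy": -0.002,"dz": 0.07,"yaw": 0.0,"claw": 1},{"dx": -0.003,"dy": -0.002,"dz": 0.13,"yaw": 0.0,"claw": 1},{"dx": -0.003,"dy": -0.002,"dz": 0.16,"yaw": 0.0,"claw": 1},{"dx": -0.003,"dy": -0.002,"dz": 0.173,"yaw": 0.0,"claw": 1},{"dx": -0.003,"dy": -0.002,"dz": 0.173,"yaw": 0.0,"claw": 1},{"dx": -0.003,"dy": -0.002,"dz": 0.173,"yaw": 0.0,"claw": -0.05},{"dx": -0.003,"dy": -0.002,"dz": 0.173,"yaw": 0.0,"claw": -0.05},{"dx": -0.003,"dy": -0.002,"dz": 0.173,"yaw": 0.0,"claw": -0.05},{"dx": -0.003,"dy": -0.002,"dz": 0.06,"yaw": 0.0,"claw": -0.05},{"dx": -0.003,"dy": -0.002,"dz": -0.06,"yaw": 0.0,"claw": -0.05},{"dx": -0.003,"dy": -0.002,"dz": -0.18,"yaw": 0.0,"claw": -0.05},{"dx": -0.003,"dy": -0.002,"dz": -0.3,"yaw": 0.0,"claw": -0.05},{"dx": -0.003,"dy": -0.002,"dz": -0.36,"yaw": 0.0,"claw": -0.05},{"dx": -0.003,"dy": -0.002,"dz": -0.36,"yaw": 0.0,"claw": -0.05}]'

```text
time: 20.38
tool_pos: [0.5772, -0.0314, 0.2952]
tool_rot: [0.001, 1.0, 0.015, 0.003]
contact_force: [-0.2, -0.1, -1.0]
gripper_width: 0.526
grasp_force: 0.0
```

Run:
```python
from h import *
wshot('w5.png'); shot('scene','scene5.png')
im,hs,KE=load('w5.png')
for c in blobs(hs,(8,50,90),(26,210,255),200,(0,0,560,260)):
    w=np.array([onplane('',p,.052,KE) for p in c.reshape(-1,2)]); w=(w-np.load('po.npy'))[:,:2]@np.array([[np.cos(PA),-np.sin(PA)],[np.sin(PA),np.cos(PA)]])
    print(cv2.minAreaRect((w*1000).astype(np.float32)))
R,p=TR(); print(p,psi())
w=cv2.imread('pics/w5.png')[:260]; s=cv2.imread('pics/scene5.png')[100:320,180:460]
cv2.imwrite('pics/z3.png',np.vstack([w,cv2.resize(s,(424,333))[:, :].copy() if 0 else cv2.copyMakeBorder(cv2.resize(s,(424,333)),0,0,0,136,0)]))
```

```text
((-13.555326461791992, 79.74430084228516), (40.90054702758789, 63.38253402709961), 89.91333770751953)
((-10.931777954101562, -30.614826202392578), (29.056468963623047, 64.4957504272461), 89.35379791259766)
((136.83908081054688, -248.33059692382812), (111.98420715332031, 43.24736404418945), 89.95985412597656)
((131.3968505859375, 217.15328979492188), (63.825984954833984, 58.79008865356445), 86.33393096923828)
[ 0.57536955 -0.03110733  0.29003616] 0.029257772851507477
```

View pics/z3.png

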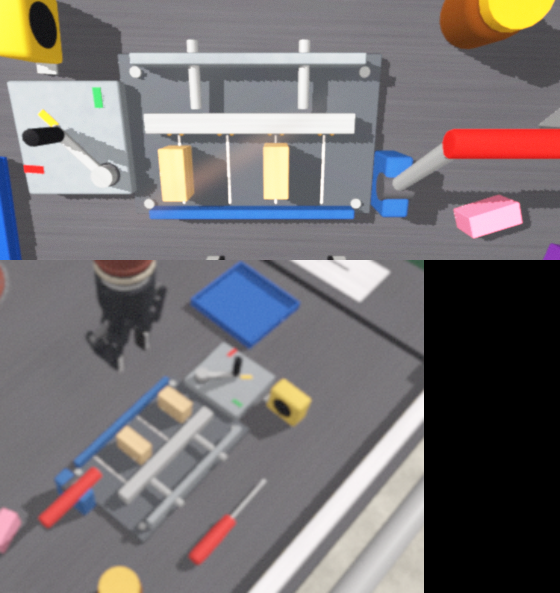

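Both blocks are on the bed over their lines, between fence and bar. The lever is on yellow and the handle is home. Next is the handle.

Run:
```python
from h import *
x,y,z=P2W((.0309,-.225,.157)); go((x,y,.29,.03+np.pi/2),(x,y,.157,.03+np.pi/2))
```

```text
now [ 0.5754 -0.0311  0.29  ] psi 0.029
(np.float64(0.6281350835884053), np.float64(-0.2267718966372651), 0.29, 1.6007963267948966) d [ 9.400e-02  3.942e-01 -2.000e-04] yaw -1.0477 rows 4
(np.float64(0.6281350835884053), np.float64(-0.2267718966372651), 0.157, 1.6007963267948966) d [0.0944 0.3943 0.2658] yaw -1.0477 rows 4
```

Request:
send_rows --increments '[{"dx": 0.094,"dy": 0.394,"dz": 0.0,"yaw": -1.0,"claw": -1},{"dx": 0.094,"dy": 0.394,"dz": 0.0,"yaw": -1.0,"claw": -1},{"dx": 0.094,"dy": 0.394,"dz": 0.0,"yaw": -1.0,"claw": -1},{"dx": 0.094,"dy": 0.394,"dz": 0.0,"yaw": -1.0,"claw": -1},{"dx": 0.094,"dy": 0.394,"dz": 0.0,"yaw": -1.0,"claw": -1},{"dx": 0.094,"dy": 0.394,"dz": 0.0,"yaw": -1.0,"claw": -1},{"dx": 0.094,"dy": 0.394,"dz": 0.0,"yaw": -1.0,"claw": -1},{"dx": 0.094,"dy": 0.394,"dz": 0.0,"yaw": -1.0,"claw": -1},{"dx": 0.094,"dy": 0.394,"dz": 0.0,"yaw": -1.0,"claw": -1},{"dx": 0.094,"dy": 0.394,"dz": 0.0,"yaw": -1.0,"claw": -1}]'

```text
time: 21.72
tool_pos: [0.628, -0.2265, 0.2894]
tool_rot: [-0.001, 0.723, 0.691, -0.0]
contact_force: [0.1, 0.5, -0.0]
gripper_width: 1.003
grasp_force: 0.0
```

Run:
```python
from h import *
x,y,z=P2W((.0309,-.225,.157)); go((x,y,.157,.03+np.pi/2))
```

```text
now [ 0.628  -0.2265  0.2894] psi 1.527
(np.float64(0.6281350835884053), np.float64(-0.2267718966372651), 0.157, 1.6007963267948966) d [-0.0009  0.0009  0.2648] yaw -0.0494 rows 3
```

Request:
send_rows --increments '[{"dx": -0.001,"dy": 0.001,"dz": 0.1,"yaw": -0.05,"claw": -1},{"dx": -0.001,"dy": 0.001,"dz": 0.2,"yaw": -0.05,"claw": -1},{"dx": -0.001,"dy": 0.001,"dz": 0.265,"yaw": -0.05,"claw": -1},{"dx": -0.001,"dy": 0.001,"dz": 0.265,"yaw": -0.05,"claw": -1},{"dx": -0.001,"dy": 0.001,"dz": 0.265,"yaw": -0.05,"claw": 1},{"dx": -0.001,"dy": 0.001,"dz": 0.265,"yaw": -0.05,"claw": 1},{"dx": -0.001,"dy": 0.001,"dz": 0.265,"yaw": -0.05,"claw": 1},{"dx": -0.001,"dy": 0.001,"dz": 0.265,"yaw": -0.05,"claw": 1},{"dx": -0.001,"dy": 0.001,"dz": 0.265,"yaw": -0.05,"claw": 1}]'

```text
time: 22.85
tool_pos: [0.6279, -0.2277, 0.1608]
tool_rot: [-0.001, 0.695, 0.719, -0.001]
contact_force: [-6.8, 0.5, 5.4]
gripper_width: 0.236
grasp_force: 59.0
```

Run:
```python
from h import *
s=manip.state(); print(s['gripper_width'],s['contact_force'],s['grasp_force'])
R,p=TR(); print(p,psi())
for q in (.1,.2,.3,.4,.5,.6,.7,.8,.9,.93):
    w=np.array([.14*(np.sin(.45-q)-np.sin(.45)),0,.14*(np.cos(.45-q)-np.cos(.45))]); c,sn=np.cos(PA),np.sin(PA); w=np.array([c*w[0],sn*w[0],w[2]]); print(q,(R.T@w/.5).round(4))
```

```text
0.23593552862083553 [-6.78120465  0.52530555  5.41628404] 59.03491973876953
[ 0.62791019 -0.2276604   0.16076764] 1.6039258666451295
0.1 [ 0.0001 -0.0258 -0.0108]
0.2 [ 0.0002 -0.0526 -0.019 ]
0.3 [ 0.0002 -0.08   -0.0245]
0.4 [ 0.0003 -0.1079 -0.0272]
0.5 [ 0.0004 -0.1359 -0.0271]
0.6 [ 0.0005 -0.1637 -0.0242]
0.7 [ 0.0006 -0.1911 -0.0186]
0.8 [ 0.0007 -0.2178 -0.0103]
0.9 [ 0.0008 -0.2436  0.0007]
0.93 [ 0.0008 -0.2511  0.0045]
```

Request:
send_rows --increments '[{"dx": 0.0,"dy": -0.013,"dz": -0.01,"yaw": 0.0,"claw": 1},{"dx": 0.0,"dy": -0.026,"dz": -0.016,"yaw": 0.0,"claw": 1},{"dx": 0.0,"dy": -0.039,"dz": -0.02,"yaw": 0.0,"claw": 1},{"dx": 0.0,"dy": -0.053,"dz": -0.024,"yaw": 0.0,"claw": 1},{"dx": 0.0,"dy": -0.066,"dz": -0.027,"yaw": 0.0,"claw": 1},{"dx": 0.0,"dy": -0.08,"dz": -0.03,"yaw": 0.0,"claw": 1},{"dx": 0.0,"dy": -0.094,"dz": -0.032,"yaw": 0.0,"claw": 1},{"dx": 0.0,"dy": -0.108,"dz": -0.032,"yaw": 0.0,"claw": 1},{"dx": 0.0,"dy": -0.122,"dz": -0.032,"yaw": 0.0,"claw": 1},{"dx": 0.0,"dy": -0.136,"dz": -0.032,"yaw": 0.0,"claw": 1},{"dx": 0.0,"dy": -0.15,"dz": -0.031,"yaw": 0.0,"claw": 1},{"dx": 0.0,"dy": -0.164,"dz": -0.029,"yaw": 0.0,"claw": 1},{"dx": 0.0,"dy": -0.178,"dz": -0.026,"yaw": 0.0,"claw": 1},{"dx": 0.0,"dy": -0.191,"dz": -0.024,"yaw": 0.0,"claw": 1},{"dx": 0.0,"dy": -0.205,"dz": -0.02,"yaw": 0.0,"claw": 1},{"dx": 0.0,"dy": -0.218,"dz": -0.015,"yaw": 0.0,"claw": 1},{"dx": 0.0,"dy": -0.231,"dz": -0.01,"yaw": 0.0,"claw": 1},{"dx": 0.0,"dy": -0.238,"dz": -0.007,"yaw": 0.0,"claw": 1},{"dx": 0.0,"dy": -0.244,"dz": -0.005,"yaw": 0.0,"claw": 1},{"dx": 0.0,"dy": -0.248,"dz": -0.003,"yaw": 0.0,"claw": 1}]'

```text
time: 25.35
tool_pos: [0.5137, -0.2322, 0.1702]
tool_rot: [0.011, 0.696, 0.718, 0.007]
contact_force: [12.0, 7.6, 19.7]
gripper_width: 0.231
grasp_force: 62.7
```

Run:
```python
from h import *
s=manip.state(); print(s['gripper_width'],s['contact_force'],s['grasp_force'])
R,p=TR(); print(p,'moved',(p-[.6279,-.2277,.1608]),psi())
wshot('w6.png'); shot('top','top6.png')
t=cv2.imread('pics/top6.png')[150:260,170:400]
cv2.imwrite('pics/z4.png',np.vstack([cv2.resize(t,(560,268),interpolation=cv2.INTER_CUBIC),cv2.resize(cv2.imread('pics/w6.png'),(400,300))[:, :] if 0 else cv2.copyMakeBorder(cv2.resize(cv2.imread('pics/w6.png'),(400,300)),0,0,0,160,0)]))
```

```text
0.23075659785455696 [12.01639777  7.56500501 19.70280201] 62.66123950481415
[ 0.51365986 -0.23221118  0.17021818] moved [-0.11424014 -0.00451118  0.00941818] 1.6030563585162168
```

View pics/z4.png

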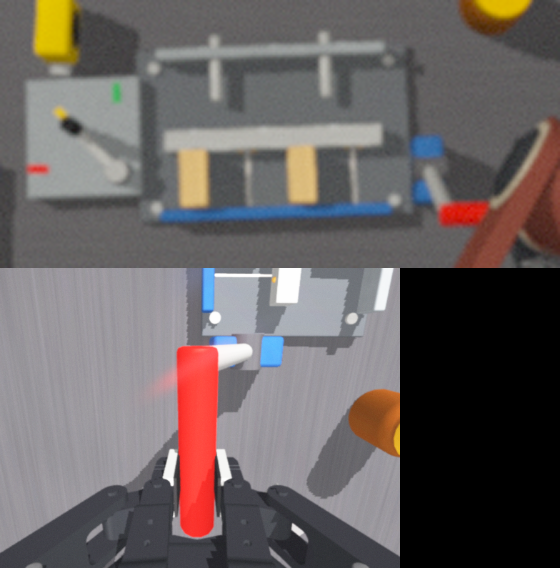

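The bar is gripped and has moved 114 of the 122 mm, with the blocks almost at the fence. I'll push the last few millimetres to the stop.

Request:
send_rows --increments '[{"dx": 0.0,"dy": -0.008,"dz": -0.004,"yaw": 0.0,"claw": 1},{"dx": 0.0,"dy": -0.016,"dz": -0.004,"yaw": 0.0,"claw": 1},{"dx": 0.0,"dy": -0.024,"dz": -0.004,"yaw": 0.0,"claw": 1},{"dx": 0.0,"dy": -0.03,"dz": -0.004,"yaw": 0.0,"claw": 1},{"dx": 0.0,"dy": -0.03,"dz": -0.004,"yaw": 0.0,"claw": 1},{"dx": 0.0,"dy": -0.03,"dz": -0.004,"yaw": 0.0,"claw": 1}]'

```text
time: 26.2
tool_pos: [0.5059, -0.2327, 0.168]
tool_rot: [0.018, 0.695, 0.719, 0.013]
contact_force: [52.9, -0.2, -14.6]
gripper_width: 0.228
grasp_force: 59.4
```

Run:
```python
from h import *
s=manip.state(); print(s['gripper_width'],s['contact_force'],s['ft_torque'])
R,p=TR(); print(p,'moved',(p-[.6279,-.2277,.1608]),psi())
```

```text
0.22816853385320252 [ 52.9314115   -0.17369047 -14.57794595] [-0.16771585 -8.68644212  0.1140741 ]
[ 0.50589315 -0.23269672  0.16800375] moved [-0.12200685 -0.00499672  0.00720375] 1.6047603025903376
```

Run:
```python
from h import *
shot('top','top7.png')
for f in('top6.png','top7.png'):
    im,hs,KE=load(f)
    for c in blobs(hs,(8,50,90),(26,210,255),100,(230,180,345,240)):
        w=np.array([onplane('',p,.052,KE) for p in c.reshape(-1,2)]); w=(w-np.load('po.npy'))[:,:2]@np.array([[np.cos(PA),-np.sin(PA)],[np.sin(PA),np.cos(PA)]])
        print(f,(w.min(0)*1000).round(1),(w.max(0)*1000).round(1),cv2.minAreaRect((w*1000).astype(np.float32))[2])
R,p=TR()
for d in (0,.1,.2,.3,.4,.5,.6,.7,.8,.9):
    q=.9-d; w=np.array([.14*(np.sin(.45-q)-np.sin(-.45)),0,.14*(np.cos(.45-q)-np.cos(.45))]); print(round(q,2),(w/.5).round(4))
```

```text
top6.png [-61.7  69.4] [ -0.9 105.1] 1.6535836458206177
top6.png [-62.9 -45.6] [ -0.1 -11.5] 88.05551147460938
top7.png [-64.2  69.3] [ -3.5 105.2] 1.8208214044570923
top7.png [-62.9 -45.7] [ -2.3 -11.6] 88.08702850341797
0.9 [0. 0. 0.]
0.8 [0.0258 0.     0.0109]
0.7 [0.0525 0.     0.0192]
0.6 [0.0799 0.     0.0247]
0.5 [0.1078 0.     0.0275]
0.4 [0.1358 0.     0.0275]
0.3 [0.1636 0.     0.0247]
0.2 [0.1911 0.     0.0192]
0.1 [0.2178 0.     0.0109]
0.0 [0.2436 0.     0.    ]
```

Request:
send_rows --increments '[{"dx": 0.0,"dy": 0.014,"dz": -0.002,"yaw": 0.0,"claw": 1},{"dx": 0.0,"dy": 0.028,"dz": -0.004,"yaw": 0.0,"claw": 1},{"dx": 0.0,"dy": 0.042,"dz": -0.006,"yaw": 0.0,"claw": 1},{"dx": 0.0,"dy": 0.056,"dz": -0.01,"yaw": 0.0,"claw": 1},{"dx": 0.0,"dy": 0.07,"dz": -0.014,"yaw": 0.0,"claw": 1},{"dx": 0.0,"dy": 0.084,"dz": -0.018,"yaw": 0.0,"claw": 1},{"dx": 0.0,"dy": 0.098,"dz": -0.021,"yaw": 0.0,"claw": 1},{"dx": 0.0,"dy": 0.112,"dz": -0.024,"yaw": 0.0,"claw": 1},{"dx": 0.0,"dy": 0.126,"dz": -0.026,"yaw": 0.0,"claw": 1},{"dx": 0.0,"dy": 0.14,"dz": -0.027,"yaw": 0.0,"claw": 1},{"dx": 0.0,"dy": 0.154,"dz": -0.027,"yaw": 0.0,"claw": 1},{"dx": 0.0,"dy": 0.168,"dz": -0.027,"yaw": 0.0,"claw": 1},{"dx": 0.0,"dy": 0.182,"dz": -0.026,"yaw": 0.0,"claw": 1},{"dx": 0.0,"dy": 0.196,"dz": -0.024,"yaw": 0.0,"claw": 1},{"dx": 0.0,"dy": 0.21,"dz": -0.022,"yaw": 0.0,"claw": 1},{"dx": 0.0,"dy": 0.222,"dz": -0.019,"yaw": 0.0,"claw": 1},{"dx": 0.0,"dy": 0.234,"dz": -0.015,"yaw": 0.0,"claw": 1},{"dx": 0.0,"dy": 0.246,"dz": -0.01,"yaw": 0.0,"claw": 1},{"dx": 0.0,"dy": 0.258,"dz": -0.005,"yaw": 0.0,"claw": 1},{"dx": 0.0,"dy": 0.264,"dz": -0.003,"yaw": 0.0,"claw": 1}]'

```text
time: 28.75
tool_pos: [0.6222, -0.229, 0.1642]
tool_rot: [0.001, 0.695, 0.719, -0.001]
contact_force: [4.6, -6.0, -3.1]
gripper_width: 0.23
grasp_force: 71.9
```

Run:
```python
from h import *
s=manip.state(); print(s['gripper_width'],s['contact_force'],s['ft_torque'])
R,p=TR(); print(p,'from home',(p-[.6279,-.2277,.1608]),psi())
```

```text
0.22970551049331545 [ 4.64845844 -5.99481243 -3.09219911] [-0.93963796 -0.1710111   0.05437811]
[ 0.62219966 -0.22895106  0.16418288] from home [-0.00570034 -0.00125106  0.00338288] 1.6040401023218596
```

Only 6 mm remain, so I'll ease the handle home, hold, release and rise.

Request:
send_rows --increments '[{"dx": 0.0,"dy": 0.006,"dz": 0.0,"yaw": 0.0,"claw": 1},{"dx": 0.0,"dy": 0.012,"dz": 0.002,"yaw": 0.0,"claw": 1},{"dx": 0.0,"dy": 0.018,"dz": 0.003,"yaw": 0.0,"claw": 1},{"dx": 0.0,"dy": 0.022,"dz": 0.003,"yaw": 0.0,"claw": 1},{"dx": 0.0,"dy": 0.022,"dz": 0.003,"yaw": 0.0,"claw": 1},{"dx": 0.0,"dy": 0.022,"dz": 0.003,"yaw": 0.0,"claw": 1}]'

```text
time: 29.5
tool_pos: [0.628, -0.2288, 0.1621]
tool_rot: [-0.004, 0.696, 0.718, -0.005]
contact_force: [-17.5, -5.0, 8.2]
gripper_width: 0.231
grasp_force: 72.2
```

Run:
```python
from h import *
s=manip.state(); print(s['contact_force'])
R,p=TR(); print(p,'from home',(p-[.6279,-.2277,.1608]),psi())
```

```text
[-17.53618837  -4.97287919   8.23534188]
[ 0.62795573 -0.22877643  0.16212876] from home [ 5.57305398e-05 -1.07643145e-03  1.32875824e-03] 1.6032652336853779
```

Request:
send_rows --increments '[{"dx": 0.0,"dy": -0.008,"dz": 0.0,"yaw": 0.0,"claw": 1},{"dx": 0.0,"dy": -0.008,"dz": 0.0,"yaw": 0.0,"claw": -1},{"dx": 0.0,"dy": -0.008,"dz": 0.0,"yaw": 0.0,"claw": -1},{"dx": 0.0,"dy": -0.008,"dz": 0.0,"yaw": 0.0,"claw": -1},{"dx": 0.0,"dy": -0.008,"dz": 0.0,"yaw": 0.0,"claw": -1},{"dx": 0.0,"dy": -0.008,"dz": -0.1,"yaw": 0.0,"claw": -1},{"dx": 0.0,"dy": -0.008,"dz": -0.2,"yaw": 0.0,"claw": -1},{"dx": 0.0,"dy": -0.008,"dz": -0.26,"yaw": 0.0,"claw": -1},{"dx": 0.0,"dy": -0.008,"dz": -0.26,"yaw": 0.0,"claw": -1}]'

```text
time: 30.62
tool_pos: [0.6305, -0.2277, 0.2966]
tool_rot: [0.003, 0.695, 0.719, 0.001]
contact_force: [0.9, 0.2, -1.0]
gripper_width: 1.001
grasp_force: 0.0
```

Run:
```python
from h import *
go((.577,.03,.29,.1))
```

```text
now [ 0.6305 -0.2277  0.2966] psi 1.605
(0.577, 0.03, 0.29, 0.1) d [ 0.5188 -0.0895  0.011 ] yaw 1.003 rows 5
```

Request:
send_rows --increments '[{"dx": 0.519,"dy": -0.09,"dz": 0.0,"yaw": 1.0,"claw": -0.2},{"dx": 0.519,"dy": -0.09,"dz": 0.0,"yaw": 1.0,"claw": -0.2},{"dx": 0.519,"dy": -0.09,"dz": 0.0,"yaw": 1.0,"claw": -0.2},{"dx": 0.519,"dy": -0.09,"dz": 0.0,"yaw": 1.0,"claw": -0.2},{"dx": 0.519,"dy": -0.09,"dz": 0.0,"yaw": 1.0,"claw": -0.2},{"dx": 0.519,"dy": -0.09,"dz": 0.0,"yaw": 1.0,"claw": -0.2},{"dx": 0.519,"dy": -0.09,"dz": 0.0,"yaw": 1.0,"claw": -0.2},{"dx": 0.519,"dy": -0.09,"dz": 0.0,"yaw": 1.0,"claw": -0.2},{"dx": 0.519,"dy": -0.09,"dz": 0.0,"yaw": 1.0,"claw": -0.2},{"dx": 0.519,"dy": -0.09,"dz": 0.0,"yaw": 1.0,"claw": -0.2}]'

```text
time: 31.88
tool_pos: [0.5749, 0.0307, 0.291]
tool_rot: [-0.0, 0.999, 0.053, -0.001]
contact_force: [0.2, -0.2, 0.1]
gripper_width: 0.599
grasp_force: 0.0
```

```bash
cat >> h.py <<'E'
def bedblocks(f,roi,z=.05):
    im,hs,KE=load(f)
    for c in blobs(hs,(8,50,90),(26,210,255),100,roi):
        w=np.array([onplane('',p,z,KE) for p in c.reshape(-1,2)]); r=cv2.minAreaRect((w[:,:2]*1000).astype(np.float32)); print(f,cen(c).round(),'world mm',np.round(r[0],1),np.round(r[1],1),round(r[2],1))
E
python3 - <<'E'
from h import *
print(TR()[1],psi())
wshot('w8.png'); shot('top','top8.png'); bedblocks('w8.png',(0,0,560,265)); bedblocks('top8.png',(180,170,460,300))
print(P2W((-.033,.087,0)),P2W((-.033,-.029,0)))
E
```

```text
[0.57493164 0.03067993 0.29102015] 0.10679831016895963
w8.png [324. 179.] world mm [563.7 -31.6] [65.7 34.5] 1.7
w8.png [229. 168.] world mm [560.5  81. ] [65.7 32.8] 0.9
w8.png [535.  34.] world mm [ 739.9 -210.5] [63.8 51.8] 19.3
w8.png [102.  30.] world mm [707.1 226.2] [62.9 43.2] 88.9
top8.png [249. 224.] world mm [556.7  83.3] [66.4 34.8] 3.0
top8.png [296. 214.] world mm [611.8 -37.5] [ 23.4 165.7] 89.7
[0.55490524 0.083171   0.        ] [ 0.55838472 -0.0327768   0.        ]
```

View pics/w8.png

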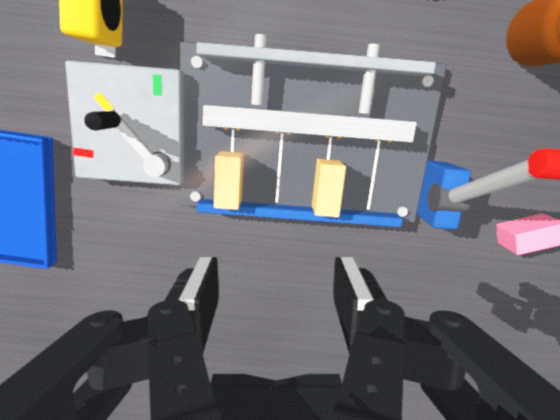

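The pusher is home again and both blocks sit against the fence, at (229,180) and (328,187). I'll pick up the left one.

Run:
```python
from h import *
go((.5575,.083,.1,.03),(.5575,.083,.026,.03))
```

```text
now [0.5752 0.0306 0.2917] psi 0.106
(0.5575, 0.083, 0.1, 0.03) d [-0.0237 -0.1078  0.3834] yaw 0.0506 rows 4
(0.5575, 0.083, 0.026, 0.03) d [-0.0236 -0.1078  0.5314] yaw 0.0506 rows 5
```

Request:
send_rows --increments '[{"dx": -0.024,"dy": -0.108,"dz": 0.1,"yaw": 0.05,"claw": -0.2},{"dx": -0.024,"dy": -0.108,"dz": 0.2,"yaw": 0.05,"claw": -0.2},{"dx": -0.024,"dy": -0.108,"dz": 0.3,"yaw": 0.05,"claw": -0.2},{"dx": -0.024,"dy": -0.108,"dz": 0.38,"yaw": 0.05,"claw": -0.2},{"dx": -0.024,"dy": -0.108,"dz": 0.38,"yaw": 0.05,"claw": -0.2},{"dx": -0.024,"dy": -0.108,"dz": 0.46,"yaw": 0.05,"claw": -0.2},{"dx": -0.024,"dy": -0.108,"dz": 0.53,"yaw": 0.05,"claw": -0.2},{"dx": -0.024,"dy": -0.108,"dz": 0.53,"yaw": 0.05,"claw": -0.2},{"dx": -0.024,"dy": -0.108,"dz": 0.53,"yaw": 0.05,"claw": 1},{"dx": -0.024,"dy": -0.108,"dz": 0.53,"yaw": 0.05,"claw": 1},{"dx": -0.024,"dy": -0.108,"dz": 0.53,"yaw": 0.05,"claw": 1},{"dx": -0.024,"dy": -0.108,"dz": 0.53,"yaw": 0.05,"claw": 1},{"dx": -0.024,"dy": -0.108,"dz": 0.53,"yaw": 0.05,"claw": 1},{"dx": -0.024,"dy": -0.108,"dz": 0.45,"yaw": 0.05,"claw": 1},{"dx": -0.024,"dy": -0.108,"dz": 0.35,"yaw": 0.05,"claw": 1},{"dx": -0.024,"dy": -0.108,"dz": 0.25,"yaw": 0.05,"claw": 1},{"dx": -0.024,"dy": -0.108,"dz": 0.15,"yaw": 0.05,"claw": 1},{"dx": -0.024,"dy": -0.108,"dz": 0.15,"yaw": 0.05,"claw": 1},{"dx": -0.024,"dy": -0.108,"dz": 0.15,"yaw": 0.05,"claw": 1}]'

```text
time: 34.35
tool_pos: [0.5576, 0.0831, 0.2176]
tool_rot: [-0.0, 1.0, 0.015, 0.0]
contact_force: [0.2, 0.2, 0.1]
gripper_width: 0.314
grasp_force: 61.2
```

Run:
```python
from h import *
print(manip.state()['gripper_width'])
go((.5,.417,.2,-.045),(.5,.417,.022,-.045))
```

```text
0.31422117612999056
now [0.5576 0.0831 0.2176] psi 0.029
(0.5, 0.417, 0.2, -0.045) d [-0.0956 -0.6709  0.0351] yaw 0.0496 rows 6
(0.5, 0.417, 0.022, -0.045) d [-0.0958 -0.6709  0.3911] yaw 0.0496 rows 7
```

Request:
send_rows --increments '[{"dx": -0.096,"dy": -0.671,"dz": 0.0,"yaw": 0.05,"claw": 1},{"dx": -0.096,"dy": -0.671,"dz": 0.0,"yaw": 0.05,"claw": 1},{"dx": -0.096,"dy": -0.671,"dz": 0.0,"yaw": 0.05,"claw": 1},{"dx": -0.096,"dy": -0.671,"dz": 0.0,"yaw": 0.05,"claw": 1},{"dx": -0.096,"dy": -0.671,"dz": 0.0,"yaw": 0.05,"claw": 1},{"dx": -0.096,"dy": -0.671,"dz": 0.0,"yaw": 0.05,"claw": 1},{"dx": -0.096,"dy": -0.671,"dz": 0.0,"yaw": 0.05,"claw": 1},{"dx": -0.096,"dy": -0.671,"dz": 0.1,"yaw": 0.05,"claw": 1},{"dx": -0.096,"dy": -0.671,"dz": 0.2,"yaw": 0.05,"claw": 1},{"dx": -0.096,"dy": -0.671,"dz": 0.3,"yaw": 0.05,"claw": 1},{"dx": -0.096,"dy": -0.671,"dz": 0.36,"yaw": 0.05,"claw": 1},{"dx": -0.096,"dy": -0.671,"dz": 0.39,"yaw": 0.05,"claw": 1},{"dx": -0.096,"dy": -0.671,"dz": 0.391,"yaw": 0.05,"claw": 1},{"dx": -0.096,"dy": -0.671,"dz": 0.391,"yaw": 0.05,"claw": -0.05},{"dx": -0.096,"dy": -0.671,"dz": 0.391,"yaw": 0.05,"claw": -0.05},{"dx": -0.096,"dy": -0.671,"dz": 0.391,"yaw": 0.05,"claw": -0.05},{"dx": -0.096,"dy": -0.671,"dz": 0.25,"yaw": 0.05,"claw": -0.05},{"dx": -0.096,"dy": -0.671,"dz": 0.1,"yaw": 0.05,"claw": -0.05},{"dx": -0.096,"dy": -0.671,"dz": 0.0,"yaw": 0.05,"claw": -0.05},{"dx": -0.096,"dy": -0.671,"dz": 0.0,"yaw": 0.05,"claw": -0.05}]'

```text
time: 36.85
tool_pos: [0.5027, 0.4188, 0.225]
tool_rot: [-0.003, 1.0, -0.023, 0.005]
contact_force: [-0.5, 0.6, 0.1]
gripper_width: 0.527
grasp_force: 0.0
```

Run:
```python
from h import *
shot('top','top9.png');bedblocks('top9.png',(230,180,345,245)); bedblocks('top9.png',(90,205,180,300))
go((.561,-.0322,.22,.03),(.561,-.0322,.026,.03))
```

```text
top9.png [310. 212.] world mm [585.2 -76. ] [34.7 69.2] 82.0
top9.png [124. 246.] world mm [495.1 408.9] [36.6 59.4] 86.2
now [0.5018 0.4182 0.2226] psi -0.046
(0.561, -0.0322, 0.22, 0.03) d [0.1594 0.8944 0.002 ] yaw -0.0504 rows 8
(0.561, -0.0322, 0.026, 0.03) d [0.1568 0.8962 0.39  ] yaw -0.0504 rows 8
```

The second block has been knocked aside, to about (0.585, -0.076). I'll look at it from above.

Request:
send_rows --increments '[{"dx": 0.15,"dy": 0.95,"dz": -0.1,"yaw": -0.05,"claw": -0.05},{"dx": 0.15,"dy": 0.95,"dz": -0.1,"yaw": -0.05,"claw": -0.05},{"dx": 0.15,"dy": 0.95,"dz": -0.1,"yaw": -0.05,"claw": -0.05},{"dx": 0.15,"dy": 0.95,"dz": -0.1,"yaw": -0.05,"claw": -0.05},{"dx": 0.15,"dy": 0.95,"dz": -0.1,"yaw": -0.05,"claw": -0.05},{"dx": 0.15,"dy": 0.95,"dz": -0.1,"yaw": -0.05,"claw": -0.05},{"dx": 0.15,"dy": 0.95,"dz": -0.1,"yaw": -0.05,"claw": -0.05},{"dx": 0.15,"dy": 0.95,"dz": -0.1,"yaw": -0.05,"claw": -0.05},{"dx": 0.15,"dy": 0.95,"dz": -0.1,"yaw": -0.05,"claw": -0.05},{"dx": 0.15,"dy": 0.95,"dz": -0.1,"yaw": -0.05,"claw": -0.05},{"dx": 0.15,"dy": 0.95,"dz": -0.1,"yaw": -0.05,"claw": -0.05}]'

```text
time: 38.28
tool_pos: [0.5528, -0.0596, 0.2662]
tool_rot: [-0.0, 1.0, 0.015, -0.001]
contact_force: [0.5, -0.0, 0.1]
gripper_width: 0.526
grasp_force: 0.0
```

Run:
```python
from h import *
wshot('w10.png'); bedblocks('w10.png',(100,60,400,265)); shot('top','top10.png'); bedblocks('top10.png',(90,205,180,300))
t=cv2.imread('pics/top10.png')[200:295,90:185]
cv2.imwrite('pics/z5.png',np.hstack([cv2.imread('pics/w10.png')[:300,100:450],cv2.resize(t,(300,300),interpolation=cv2.INTER_CUBIC)]))
```

```text
w10.png [293. 142.] world mm [589.7 -77.6] [30.7 65.8] 81.6
top10.png [124. 247.] world mm [495.1 408.9] [36.6 59.4] 86.2
```

View pics/z5.png

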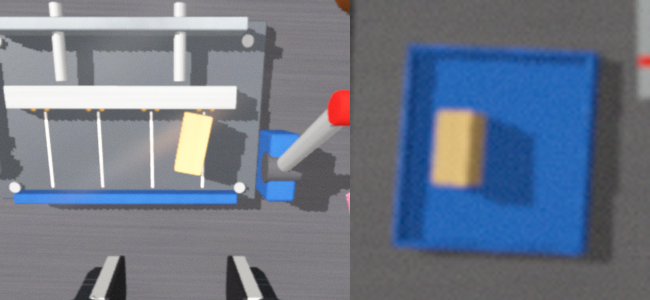

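Block 2 still lies on the bed, turned by about -8°, at world (0.588, -0.077). The first block lies flat in the tray.

Run:
```python
from h import *
go((.584,-.0765,.1,-.147),(.584,-.0765,.026,-.147))
```

```text
now [ 0.553  -0.0597  0.2668] psi 0.031
(0.584, -0.0765, 0.1, -0.147) d [0.0611 0.0356 0.3336] yaw 0.1188 rows 3
(0.584, -0.0765, 0.026, -0.147) d [0.0612 0.0357 0.4816] yaw 0.1188 rows 4
```

Request:
send_rows --increments '[{"dx": 0.061,"dy": 0.036,"dz": 0.1,"yaw": 0.119,"claw": -0.2},{"dx": 0.061,"dy": 0.036,"dz": 0.2,"yaw": 0.119,"claw": -0.2},{"dx": 0.061,"dy": 0.036,"dz": 0.32,"yaw": 0.119,"claw": -0.2},{"dx": 0.061,"dy": 0.036,"dz": 0.32,"yaw": 0.119,"claw": -0.2},{"dx": 0.061,"dy": 0.036,"dz": 0.4,"yaw": 0.119,"claw": -0.2},{"dx": 0.061,"dy": 0.036,"dz": 0.48,"yaw": 0.119,"claw": -0.2},{"dx": 0.061,"dy": 0.036,"dz": 0.48,"yaw": 0.119,"claw": -0.2},{"dx": 0.061,"dy": 0.036,"dz": 0.48,"yaw": 0.119,"claw": 1},{"dx": 0.061,"dy": 0.036,"dz": 0.48,"yaw": 0.119,"claw": 1},{"dx": 0.061,"dy": 0.036,"dz": 0.48,"yaw": 0.119,"claw": 1},{"dx": 0.061,"dy": 0.036,"dz": 0.48,"yaw": 0.119,"claw": 1},{"dx": 0.061,"dy": 0.036,"dz": 0.48,"yaw": 0.119,"claw": 1},{"dx": 0.061,"dy": 0.036,"dz": 0.4,"yaw": 0.119,"claw": 1},{"dx": 0.061,"dy": 0.036,"dz": 0.3,"yaw": 0.119,"claw": 1},{"dx": 0.061,"dy": 0.036,"dz": 0.2,"yaw": 0.119,"claw": 1},{"dx": 0.061,"dy": 0.036,"dz": 0.1,"yaw": 0.119,"claw": 1},{"dx": 0.061,"dy": 0.036,"dz": 0.1,"yaw": 0.119,"claw": 1},{"dx": 0.061,"dy": 0.036,"dz": 0.1,"yaw": 0.119,"claw": 1}]'

```text
time: 40.62
tool_pos: [0.5842, -0.078, 0.2179]
tool_rot: [0.0, 0.997, -0.075, 0.0]
contact_force: [-0.4, -0.9, -1.2]
gripper_width: 0.314
grasp_force: 61.5
```

Run:
```python
from h import *
print(manip.state()['gripper_width'])
go((.497,.35,.2,-.045),(.497,.35,.022,-.045))
```

```text
0.31367536117115774
now [ 0.5842 -0.078   0.2179] psi -0.149
(0.497, 0.35, 0.2, -0.045) d [-0.2997 -0.8206  0.0354] yaw -0.0695 rows 7
(0.497, 0.35, 0.022, -0.045) d [-0.3    -0.8206  0.3914] yaw -0.0695 rows 8
```

Request:
send_rows --increments '[{"dx": -0.3,"dy": -0.826,"dz": 0.0,"yaw": -0.07,"claw": 1},{"dx": -0.3,"dy": -0.826,"dz": 0.0,"yaw": -0.07,"claw": 1},{"dx": -0.3,"dy": -0.826,"dz": 0.0,"yaw": -0.07,"claw": 1},{"dx": -0.3,"dy": -0.826,"dz": 0.0,"yaw": -0.07,"claw": 1},{"dx": -0.3,"dy": -0.826,"dz": 0.0,"yaw": -0.07,"claw": 1},{"dx": -0.3,"dy": -0.826,"dz": 0.0,"yaw": -0.07,"claw": 1},{"dx": -0.3,"dy": -0.826,"dz": 0.0,"yaw": -0.07,"claw": 1},{"dx": -0.3,"dy": -0.826,"dz": 0.0,"yaw": -0.07,"claw": 1},{"dx": -0.3,"dy": -0.826,"dz": 0.0,"yaw": -0.07,"claw": 1},{"dx": -0.3,"dy": -0.826,"dz": 0.1,"yaw": -0.07,"claw": 1},{"dx": -0.3,"dy": -0.826,"dz": 0.2,"yaw": -0.07,"claw": 1},{"dx": -0.3,"dy": -0.826,"dz": 0.3,"yaw": -0.07,"claw": 1},{"dx": -0.3,"dy": -0.826,"dz": 0.36,"yaw": -0.07,"claw": 1},{"dx": -0.3,"dy": -0.826,"dz": 0.39,"yaw": -0.07,"claw": 1},{"dx": -0.3,"dy": -0.826,"dz": 0.391,"yaw": -0.07,"claw": 1},{"dx": -0.3,"dy": -0.826,"dz": 0.391,"yaw": -0.07,"claw": -0.05},{"dx": -0.3,"dy": -0.826,"dz": 0.391,"yaw": -0.07,"claw": -0.05},{"dx": -0.3,"dy": -0.826,"dz": 0.391,"yaw": -0.07,"claw": -0.05},{"dx": -0.3,"dy": -0.826,"dz": 0.25,"yaw": -0.07,"claw": -0.05},{"dx": -0.3,"dy": -0.826,"dz": 0.05,"yaw": -0.07,"claw": -0.05}]'

```text
time: 43.12
tool_pos: [0.4965, 0.3521, 0.1469]
tool_rot: [0.001, 1.0, -0.022, -0.001]
contact_force: [0.9, -0.1, 0.3]
gripper_width: 0.527
grasp_force: 0.0
```

Run:
```python
from h import *
R,p=TR(); x,y,_=P2W((-.02+.0665*np.cos(.75),.17+.0665*np.sin(.75),0)); print(x,y)
go((x,y,.2,.78))
```

```text
0.6126855145684125 0.21329167711010527
now [0.4965 0.3521 0.1469] psi -0.044
(np.float64(0.6126855145684125), np.float64(0.21329167711010527), 0.2, 0.78) d [ 0.2442  0.2672 -0.1064] yaw -0.5496 rows 4
```

Request:
send_rows --increments '[{"dx": 0.0,"dy": 0.0,"dz": -0.05,"yaw": 0.0,"claw": -0.5},{"dx": 0.244,"dy": 0.267,"dz": -0.05,"yaw": -0.55,"claw": -1},{"dx": 0.244,"dy": 0.267,"dz": -0.05,"yaw": -0.55,"claw": -1},{"dx": 0.244,"dy": 0.267,"dz": -0.05,"yaw": -0.55,"claw": -1},{"dx": 0.244,"dy": 0.267,"dz": -0.05,"yaw": -0.55,"claw": -1},{"dx": 0.244,"dy": 0.267,"dz": -0.05,"yaw": -0.55,"claw": -1},{"dx": 0.244,"dy": 0.267,"dz": -0.05,"yaw": -0.55,"claw": -1},{"dx": 0.244,"dy": 0.267,"dz": -0.05,"yaw": -0.55,"claw": -1},{"dx": 0.244,"dy": 0.267,"dz": -0.05,"yaw": -0.55,"claw": -1}]'

```text
time: 44.25
tool_pos: [0.6131, 0.2141, 0.1718]
tool_rot: [0.0, 0.925, 0.38, -0.0]
contact_force: [-0.5, -0.1, 0.3]
gripper_width: 1.003
grasp_force: 0.0
```

Run:
```python
from h import *
shot('top','top11.png'); bedblocks('top11.png',(90,205,180,300))
go((.6127,.2133,.06,.78))
```

```text
top11.png [124. 247.] world mm [495.  407.5] [39.4 59.4] 86.2
now [0.6131 0.2142 0.1718] psi 0.781
(0.6127, 0.2133, 0.06, 0.78) d [-0.0018  0.0006  0.2236] yaw 0.0004 rows 2
```

Request:
send_rows --increments '[{"dx": -0.002,"dy": 0.0,"dz": 0.08,"yaw": 0.0,"claw": -1},{"dx": -0.002,"dy": 0.0,"dz": 0.16,"yaw": 0.0,"claw": -1},{"dx": -0.002,"dy": 0.0,"dz": 0.222,"yaw": 0.0,"claw": -1},{"dx": -0.002,"dy": 0.0,"dz": 0.222,"yaw": 0.0,"claw": -1},{"dx": -0.002,"dy": 0.0,"dz": 0.222,"yaw": 0.0,"claw": 1},{"dx": -0.002,"dy": 0.0,"dz": 0.222,"yaw": 0.0,"claw": 1},{"dx": -0.002,"dy": 0.0,"dz": 0.222,"yaw": 0.0,"claw": 1},{"dx": -0.002,"dy": 0.0,"dz": 0.222,"yaw": 0.0,"claw": 1},{"dx": -0.002,"dy": 0.0,"dz": 0.222,"yaw": 0.0,"claw": 1}]'

```text
time: 45.42
tool_pos: [0.6131, 0.2135, 0.0621]
tool_rot: [-0.0, 0.925, 0.38, 0.001]
contact_force: [-2.0, 0.1, 5.2]
gripper_width: 0.189
grasp_force: 58.4
```

Run:
```python
from h import *
R,p=TR(); h=P2W((-.02,.17,0)); v=(p-h)[:2]; q=np.arctan2(v[1],v[0])-PA; print('r',np.hypot(*v),'q',q,manip.state()['gripper_width'],manip.state()['contact_force'])
T=[]
for d in np.array([.25,.5,.75,1,1.03])*q:
    M=Ro.from_euler('z',-d).as_matrix()[:2,:2]; w=h[:2]+M@v; T.append((w[0],w[1],p[2],psi()-d))
go(*T)
```

```text
r 0.06695282171647864 q 0.747705341758194 0.18938702118365586 [-1.96890947  0.07934492  5.1694752 ]
now [0.6131 0.2135 0.0621] psi 0.781
(np.float64(0.6210145526186555), np.float64(0.20381686390315376), np.float64(0.062088720763649616), np.float64(0.5936924768514023)) d [-0.0024  0.0249  0.    ] yaw 0.1246 rows 1
(np.float64(0.626976490026783), np.float64(0.19283364358431188), np.float64(0.062088720763649616), np.float64(0.40676614141185374)) d [-0.0094  0.0489  0.    ] yaw 0.2492 rows 1
(np.float64(0.630793453102617), np.float64(0.18093378563942988), np.float64(0.062088720763649616), np.float64(0.21983980597230524)) d [-0.0207  0.0712  0.    ] yaw 0.3739 rows 1
(np.float64(0.6323324594968922), np.float64(0.16853187911063228), np.float64(0.062088720763649616), np.float64(0.03291347053275673)) d [-0.036   0.0909 -0.    ] yaw 0.4985 rows 1
(np.float64(0.6323606682418625), np.float64(0.16703034607304806), np.float64(0.062088720763649616), np.float64(0.010482310280010898)) d [-0.0381  0.0931 -0.    ] yaw 0.5134 rows 1
```

Request:
send_rows --increments '[{"dx": -0.001,"dy": 0.0125,"dz": -0.003,"yaw": 0.062,"claw": 1},{"dx": -0.0024,"dy": 0.025,"dz": -0.004,"yaw": 0.125,"claw": 1},{"dx": -0.0055,"dy": 0.037,"dz": -0.004,"yaw": 0.187,"claw": 1},{"dx": -0.0094,"dy": 0.049,"dz": -0.004,"yaw": 0.249,"claw": 1},{"dx": -0.0147,"dy": 0.06,"dz": -0.004,"yaw": 0.311,"claw": 1},{"dx": -0.0207,"dy": 0.0712,"dz": -0.004,"yaw": 0.374,"claw": 1},{"dx": -0.028,"dy": 0.0813,"dz": -0.004,"yaw": 0.436,"claw": 1},{"dx": -0.036,"dy": 0.091,"dz": -0.004,"yaw": 0.499,"claw": 1},{"dx": -0.038,"dy": 0.093,"dz": -0.004,"yaw": 0.51,"claw": 1},{"dx": -0.038,"dy": 0.093,"dz": -0.004,"yaw": 0.51,"claw": 1},{"dx": -0.038,"dy": 0.093,"dz": -0.004,"yaw": 0.51,"claw": 1}]'

```text
time: 46.8
tool_pos: [0.6315, 0.1693, 0.0622]
tool_rot: [-0.002, 1.0, 0.009, 0.0]
contact_force: [1.5, 7.7, -1.5]
gripper_width: 0.188
grasp_force: 58.9
```

Run:
```python
from h import *
R,p=TR(); h=P2W((-.02,.17,0)); v=(p-h)[:2]; print('q',np.arctan2(v[1],v[0])-PA,p,psi(),manip.state()['contact_force'])
```

```text
q 0.011970458787110706 [0.6315189  0.16929986 0.06218272] 0.01706411133019201 [ 1.48009451  7.68212352 -1.50885406]
```

At the green stop now, with about 8 N against it. I'll release, rise and back off to look.

Request:
send_rows --increments '[{"dx": 0.0,"dy": 0.0,"dz": 0.0,"yaw": 0.0,"claw": -1},{"dx": 0.0,"dy": 0.0,"dz": 0.0,"yaw": 0.0,"claw": -1},{"dx": 0.0,"dy": 0.0,"dz": 0.0,"yaw": 0.0,"claw": -1},{"dx": 0.0,"dy": 0.0,"dz": 0.0,"yaw": 0.0,"claw": -1},{"dx": 0.0,"dy": 0.0,"dz": -0.1,"yaw": 0.0,"claw": -1},{"dx": 0.0,"dy": 0.0,"dz": -0.2,"yaw": 0.0,"claw": -1},{"dx": 0.0,"dy": 0.0,"dz": -0.3,"yaw": 0.0,"claw": -1},{"dx": 0.0,"dy": 0.0,"dz": -0.4,"yaw": 0.0,"claw": -1},{"dx": -0.3,"dy": 0.2,"dz": -0.45,"yaw": 0.0,"claw": -1},{"dx": -0.3,"dy": 0.2,"dz": -0.45,"yaw": 0.0,"claw": -1},{"dx": -0.3,"dy": 0.2,"dz": -0.45,"yaw": 0.0,"claw": -1},{"dx": -0.3,"dy": 0.2,"dz": -0.45,"yaw": 0.0,"claw": -1},{"dx": -0.3,"dy": 0.2,"dz": -0.45,"yaw": 0.0,"claw": -1}]'

```text
time: 48.42
tool_pos: [0.4837, 0.0644, 0.2881]
tool_rot: [-0.0, 1.0, 0.008, 0.001]
contact_force: [0.1, -0.6, -0.0]
gripper_width: 1.002
grasp_force: 0.0
```

Run:
```python
from h import *
shot('top','top12.png'); bedblocks('top12.png',(90,205,180,300)); shot('scene','scene12.png')
print(proj('top',P2W((.045,.17,.087))),proj('scene',P2W((.045,.17,.087))))
t=cv2.imread('pics/top12.png');s=cv2.imread('pics/scene12.png')
cv2.imwrite('pics/z6.png',np.vstack([cv2.resize(t[120:300,90:450],(720,360)),cv2.copyMakeBorder(cv2.resize(s[90:210,280:400],(236,236)),0,0,0,484,0)]))
a=cv2.imread('pics/top0.png')
for n,lo,hi in(('red',(0,190,90),(5,255,255)),('yel',(22,160,120),(32,255,255))):
    for f in('top0.png','top12.png'): print(n,f,[cen(c).round(1).tolist() for c in blobs(load(f)[1],lo,hi,100,(150,100,420,230))])
```

```text
top12.png [148. 247.] world mm [494.7 345.8] [36.2 59.5] 85.9
top12.png [124. 246.] world mm [495.1 409.1] [36.3 59.4] 86.8
[214.83926946 192.67632946] [332.62533759 177.73492256]
red top0.png [[372.0, 188.1], [305.1, 137.1]]
red top12.png [[372.0, 188.1], [305.0, 137.0]]
yel top0.png [[192.1, 160.7], [376.0, 145.2], [269.5, 101.1]]
yel top12.png [[192.2, 160.8], [376.0, 145.2], [271.2, 101.1]]
```

View pics/z6.png

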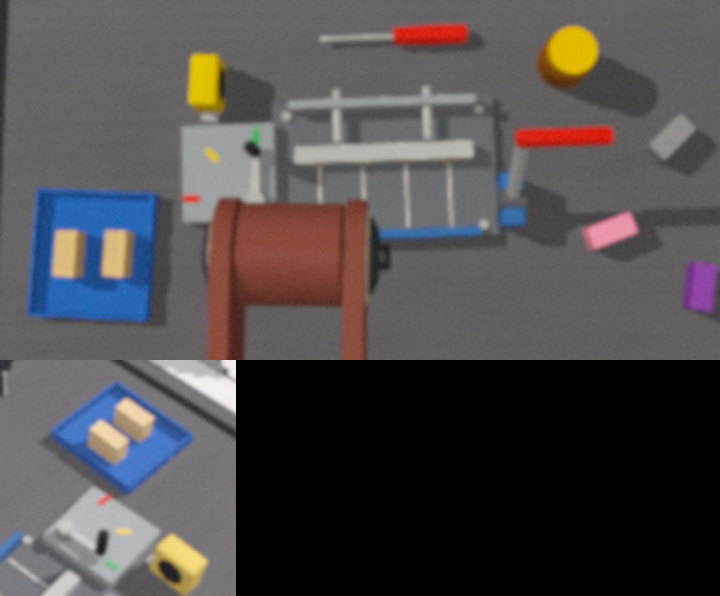

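Both blocks lie flat in the tray and the lever points at green. The handle is back at its starting pixel, and the jar, tape and driver have not moved.

```bash
python3 -c "
from plant import manip
print(manip.job_done())"
```

```text
the job is handed in; nothing more can be done
None
```

Job handed in at about 48 s (limit 210 s): both oak blocks (only two were present) were pressed flush and now lie flat in the blue tray, the depth lever is at green, the handle is home, and the jar, tape measure and screwdriver have not moved.

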